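Load and arm the ear tag marking press

ROBOT

A 7-joint arm with a two-finger parallel gripper is mounted at the origin on the work surface. World frame = base frame: x ahead of the robot, y to its left, z up, the work surface at z = 0. Lengths are in m, angles in degrees, forces in N, time in s.
With the tool pointing down it reaches from about 0.425 to 0.95 m from the base axis. Payload 16.7 kg.
Tool frame: the origin (TCP) lies at the very end of the fingers, on their centre line; the grasp point (between the pads) lies 19 mm behind it (ctrl.hold_point_z is the distance from the TCP to the grasp point, in m); y points along the fingers, x is the direction in which the jaws open and shut, and the axes are right-handed (so a half turn about y gives the same grasp; the last joint's range is limited). The gripper opens to 94 mm and grips with 3 to 60 N. Pads are 16 mm wide; open, the fingers measure 119 mm over their backs; the gripper's body (75 mm by 177 mm) begins 78 mm behind the grasp point.
Start: joints at [-73.425, 24.414, 4.234, 92.017, -1.954, 63.644, -3.845], TCP at [0.287, 0.611, 0.205] pointing down, gripper open.
Joint ranges: [-163.25, 163.25], [-28.42, 122.38], [-70.27, 78.77], [12.13, 141.07], [-58.53, 238.53], [9.26, 117.41], [-156.51, 156.51]. Speed limits (degrees/s): [108.29, 108.29, 136.94, 136.94, 172.46, 172.46, 172.46].

INTERFACE

Orientations are given as a 3x3 rotation matrix whose columns are the frame's x, y, z axes.
In Python, from station import ctrl gives the robot as it stands.
- The arm moves only by the tool step_arm, never from a script. Its argument "plan" is a list of rows, each an object with "dp": the shift along the tool's x, y, z in mm, a list of three; "turn": the turn, a rotation vector about the tool's x, y, z in rad, a list of three. A call has 1 to 10 rows; each row shifts and turns the commanded pose from where the row before left it, along the tool's axes as they then stand; what a row does not reach is not made up. A row lasts 1/8 s, in which the tool goes at most 62.5 mm and 10.7 degrees, less where a joint would pass 70% of its speed; a pose out of reach is approached as far as the arm can. A call with a gripper value outside its range is refused whole. "jaw" is the opening, from -1 (shut) to 1 (fully open), set as the call begins (left out, the last holds). The fingers move at their own pace and stop on an object; "newtons" is the grip in N (left out, the last holds). Time passes only in rows, so rows that do not move let the fingers close. It gives the time, the measured TCP pose, the force and the opening at its end, in the units of the state.
- ctrl.read_state(): the state, without advancing time (a new reading comes with each control period).
- ctrl.capture(name): name is "scene" or "top" or "wrist"; returns (picture, depth): 420x560x3 uint8, red, green, blue; 420x560 float32, m along the optical axis (not along the pixel's ray), 0 where there is no reading.
- ctrl.camera_params(name): a dict with "fovy" (degrees; the focal length in pixels is half the picture's height over the tangent of half this angle, whatever the lens; pixels are square), "cx", "cy" (the principal point, pixels), "dist_coeffs" ([k1, k2, p1, p2, k3] as OpenCV has them; the pictures are not rectified), "T" (4x4, takes a point from camera to world coordinates); the wrist camera has in their place "tool_from_camera" (4x4, takes a point from camera to tool coordinates, whose origin is the TCP and whose axes are the tool frame's). Camera axes: x right, y down, z forward; pixel columns grow to the right and rows downward; lengths in m; the calibration is good to about 2 mm. A picture is of the moment at which its call begins: read the wrist's pose just before it. camera_params takes no time and is no camera call.
- ctrl.hand_in(): hands the job in, once; it reports no verdict.
The state is a dict: "t": time; "joint_pos": joint angles; "joint_vel": joint speeds; "tau": joint torques, N m; "position": TCP position; "orientation": TCP orientation; "contact_force": force on the tool from outside, world axes, zero at the start; "wrist_torque": the same for the moment, N m; "grip_width": opening from 0.0 (shut) to 1.0 (fully open).
Only numpy, scipy, OpenCV 4.12 (cv2) and the standard library are available. Lean on these libraries where they do the work, as an engineer would, in place of code of your own. Each camera call takes 0.05 s, during which the arm holds its last target.

TASK

Load every white tag carrier on the bench into the open hopper of the tag marking press, one to a bay, lying flat on the hopper floor with its spine up, then shut the hopper lid fully. Then turn the black pressure knob clockwise until it clicks past its detent into the working notch, and after that work the lever twice: each time pull it down through its full stroke and ease it slowly back up to rest, never letting it fly back. Leave the jar, the bucket and the loose applicator where they are.

Things in the scene. Friction and masses are not known exactly. Their poses are not given: they have to be found in the camera images.
- carrier1: a white polymer tag carrier: a block 90 long (own x) x 36 wide (own y) x 24 high, with an upright grip spine on top, 70 long x 10 thick x 32 high, centred along its length; 56 high in all, about 130 g. Origin: centre of the underside, z up. Absent (None) in some runs
- carrier2: a white polymer tag carrier: a block 90 long (own x) x 36 wide (own y) x 24 high, with an upright grip spine on top, 70 long x 10 thick x 32 high, centred along its length; 56 high in all, about 130 g. Origin: centre of the underside, z up. Absent (None) in some runs
- carrier3: a white polymer tag carrier: a block 90 long (own x) x 36 wide (own y) x 24 high, with an upright grip spine on top, 70 long x 10 thick x 32 high, centred along its length; 56 high in all, about 130 g. Origin: centre of the underside, z up. Absent (None) in some runs
- carrier4: a white polymer tag carrier: a block 90 long (own x) x 36 wide (own y) x 24 high, with an upright grip spine on top, 70 long x 10 thick x 32 high, centred along its length; 56 high in all, about 130 g. Origin: centre of the underside, z up. Absent (None) in some runs
- press: the tag marking press, a fixed green machine. Origin: centre region of the underside of its base plate, z up; its front faces own -x. Base plate 220 (x) x 500 (y) x 20 high, from y = -260 to +240. The hopper stands on its left (+y) part, the square knob tower (90 x 90, top at z = 110) at x = 0, y = -65, the lever column (60 x 50, top at z = 210) at x = 60, y = -215
- hopper_in (a point): centre of the inner floor of the steel hopper, an open box 130 (x) x 215 (y) inside, 140 x 225 outside, walls 5 thick; its rim is 65 above this point. Three low ribs (4 thick, 22 high, running along x at y = -50, 0 and +50) part the floor into four bays, one carrier each: bay centres at about y = -75, -25, +25, +75, the bays 46 wide or more Axes as the press: x to the back, y to the left, z up
- lid (a joint): angle of the hopper lid in rad: 0 shut flat on the rim, about 1.6 to 1.9 standing open. An aluminium plate 140 x 225 x 8 hinged along the hopper's back (+x) rim; its hinge is stiff and it stays where it is left; to shut it takes a push of about 3 N near its free edge
- lid_hinge (a point): middle of the lid's hinge line (which runs along the press y axis), at the back rim of the hopper, level with the lid's underside. Axes turn with the lid: when shut they are those of the press; the lid's plate reaches 140 along own -x
- lid_handle (a point): middle of the black bar handle on the lid's outer face: bar 100 long along the hinge direction, standing 35 off the outer face, 30 from the free edge
- knob (a joint): turn of the pressure knob in rad, clockwise seen from above: starts at about 0 (rest notch); a sprung detent resists up to about 0.2 N m with its hump at 0.6, past which it snaps into the working notch, against its end stop, at 1.05
- knob_grip (a point): point on the knob's upright axis at the height to grip: the knob is a black disc 60 across with an upright grip bar 58 long (own x) x 14 thick x 36 high; this point is 12 below the bar's top and 24 above the disc. Axes turn with the knob; at 0 the bar lies along the press x axis
- lever (a joint): angle of the sprung lever in rad: 0 at rest, raised 35 degrees above level; grows as it is pulled down; end stop at 1.05 (about 25 degrees below level). The spring needs about 3 N at the handle to start, 10 N at the stop, and throws the lever back up if it is let go
- lever_grip (a point): middle of the lever's black cross handle: a round bar 22 thick and 112 long along the press y axis, at the end of a steel arm (16 thick) which reaches from it to the pivot; 170 from the pivot
- lever_pivot (a point): the lever's pivot on the column, fixed; its axis runs along the press y axis. The handle lies 170 from it towards the press front (-x)
- pin_jar: bystander: a glass jar of pins, 70 across, 110 high. Origin: centre of its underside
- tag_bucket: bystander: an open white polymer bucket, 110 across the rim, 120 high. Origin: centre of its underside
- applicator: bystander: a black plier-like tag applicator lying flat, about 220 long (own x), 80 wide, 22 high
There are look-alikes about, which are no part of the job. What is shaped like the carrier4 but green or purple is not meant.

How it is judged:
By the outcome, as a careful person would: the job done as asked, in the order asked, and still so for the second after the job is handed in, with the robot touching nothing.
Of carrier1, carrier2, carrier3, carrier4 only 2 to 4 are there at a start; the rules pass over those that are not, and their reading is None.
At some moment in a run one of carrier1, carrier2, carrier3, carrier4 may be knocked a few centimetres aside while the robot is not near it.
It also fails if it takes over 210 s, if anything falls off the work surface, if the arm or the gripper's body presses on something with over 40 N, if the wrist force passes 120 N, or if a joint passes its speed limit or range.

## Working session

There is one attempt and no reset: what is moved stays moved. The work goes in short steps, Python scripts to look and compute and a tool call to move; the robot and the scene stay as the last step left them, time stands still between calls to the robot, and variables do not carry over. Pictures are saved under pics/ and viewed, and the job is handed in when it is done.

Besides the shell and the picture viewer there is one more tool, called by a JSON object that holds its "fn" and its "kwargs", one argument or row to a line. step_arm: Moves the arm, as the interface text tells. Its arguments: {"type":"object","properties":{"plan":{"type":"array"},"jaw":{"type":"number"},"newtons":{"type":"number"}},"required":["plan"]}

```bash
ls; mkdir -p pics
python3 - <<'E'
from station import ctrl
import cv2,numpy as np
s=ctrl.read_state();print(s)
for n in ["scene","top","wrist"]:
    p,d=ctrl.capture(n);cv2.imwrite(f"pics/{n}0.png",p[:,:,::-1]);np.savez(f"{n}0.npz",p=p,d=d)
    print(n,ctrl.camera_params(n))
print(ctrl.hold_point_z)
E
```

```text
pics
{'t': 0.0, 'joint_pos': array([-73.42536509,  24.44940175,   4.23130605,  92.05391377,
        -1.95376715,  63.64360263,  -3.84483002]), 'joint_vel': array([-0.12521815,  0.01382083,  0.01964506,  0.03679631, -0.02826566,
       -0.09968379, -0.00943081]), 'tau': array([-2.00104776e-03, -9.35819364e+01,  3.66634749e+00, -4.54182529e+01,
       -4.86857956e-02,  2.03709025e-02,  1.34683801e-04]), 'position': array([0.28660036, 0.61062816, 0.20476562]), 'orientation': array([[ 4.24870289e-01, -4.65765147e-04, -9.05254119e-01],
       [ 9.05253304e-01, -1.21886553e-03,  4.24870534e-01],
       [-1.30127293e-03, -9.99999149e-01, -9.62243126e-05]]), 'contact_force': array([-0.41109757, -0.10107516,  1.33938716]), 'wrist_torque': array([ 0.00938431, -0.01524951, -0.01747486]), 'grip_width': 1.0024190039784628}
scene {'fovy': 50.836074086998735, 'cx': 282.0642925861431, 'cy': 208.59052171231625, 'dist_coeffs': array([0.04530454, 0.        , 0.        , 0.        , 0.        ]), 'T': array([[-0.15844128,  0.84376624, -0.51279128,  1.17938851],
       [ 0.98735471,  0.13813062, -0.07778
[... 406 characters left out ...]
46196,  0.02150754,  0.06763203],
       [-0.02217259, -0.05594424, -0.99818767,  1.41265447],
       [ 0.        ,  0.        ,  0.        ,  1.        ]])}
wrist {'fovy': 66.77995239458205, 'cx': 282.3480927193802, 'cy': 204.71195458168108, 'dist_coeffs': array([-0.04792128,  0.        ,  0.        ,  0.        ,  0.        ]), 'tool_from_camera': array([[ 9.99998684e-01, -3.52824075e-04, -1.58346113e-03,
         4.22605496e-05],
       [ 1.41886088e-03, -2.83023413e-01,  9.59111951e-01,
        -1.80177357e-01],
       [-7.86554359e-04, -9.59112935e-01, -2.83022540e-01,
         8.36781608e-02],
       [ 0.00000000e+00,  0.00000000e+00,  0.00000000e+00,
         1.00000000e+00]])}
0.0188
```

View pics/scene0.png

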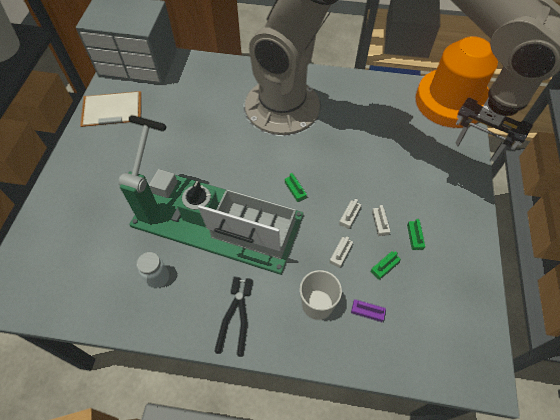

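View pics/top0.png

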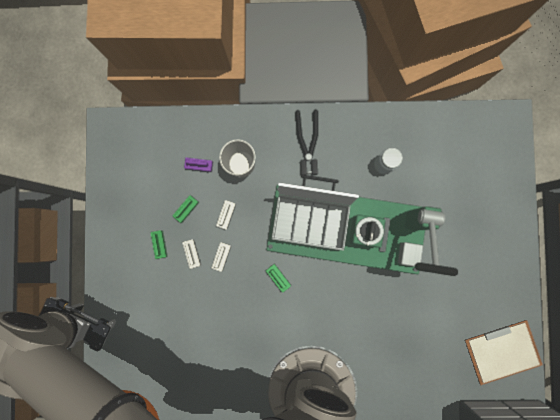

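View pics/wrist0.png

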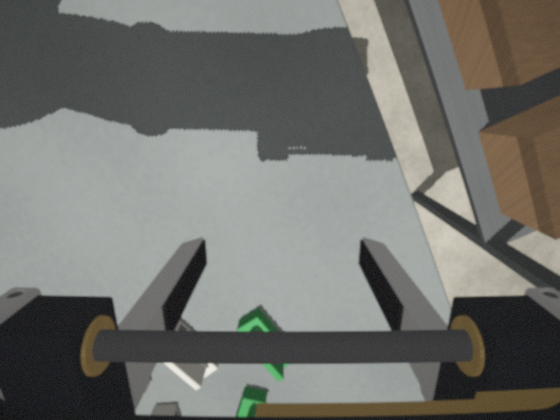

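```bash
cat > h.py <<'E'
import numpy as np, cv2
from station import ctrl
def K(c):
    f=210/np.tan(np.radians(c["fovy"]/2)); return np.array([[f,0,c["cx"]],[0,f,c["cy"]],[0,0,1.]])
def cloud(n,d,T=None):
    c=ctrl.camera_params(n)
    if T is None:T=c["T"]
    v,u=np.mgrid[0:420,0:560]
    pt=cv2.undistortPoints(np.stack([u,v],-1).reshape(-1,1,2).astype(float),K(c),c["dist_coeffs"]).reshape(420,560,2)
    P=np.dstack([pt*d[...,None],d])
    W=P@T[:3,:3].T+T[:3,3]; W[d==0]=np.nan
    return W
def wristT():
    s=ctrl.read_state();T=np.eye(4);T[:3,:3]=s["orientation"];T[:3,3]=s["position"]
    return T@ctrl.camera_params("wrist")["tool_from_camera"]
def top():
    p,d=ctrl.capture("top");return p,d,cloud("top",d)
def carriers(p,W,tol=45):
    m=(p.min(2)>130)&((p.max(2).astype(int)-p.min(2))<40)&(W[...,2]>0.008)&(W[...,2]<0.1)
    n,l,st,ce=cv2.connectedComponentsWithStats(m.astype(np.uint8))
    out=[]
    for i in range(1,n):
        if st[i,4]<40: continue
        q=W[l==i]
        out.append((ce[i].round(0),st[i,4],q))
    return out
def rep(q):
    t=q[q[:,2]>0.045]
    r=cv2.minAreaRect((q[:,:2]*1000).astype(np.float32))
    rt=cv2.minAreaRect((t[:,:2]*1000).astype(np.float32)) if len(t)>4 else None
    return r,rt,q[:,2].max()
E
python3 - <<'E'
from h import *
z=np.load("top0.npz");p,d=z["p"],z["d"];W=cloud("top",d)
np.set_printoptions(precision=4,suppress=True)
for c,a,q in carriers(p,W):print(c,a,rep(q))
tbl=W[300:330,180:250,2];print("table z",np.nanmedian(tbl), np.nanmedian(W[110:130,120:200,2]),np.nanmedian(W[320:340,400:450,2]))
g=(p[...,1]>p[...,0]*1.6)&(p[...,1]>p[...,2]*1.3)&(W[...,1]<0.13)
g[:,:265]=0
q=W[g];print(len(q))
for lo,hi in [(0.01,0.03),(.1,.12),(.2,.22)]:
    s=q[(q[:,2]>lo)&(q[:,2]<hi)];print(lo,len(s),cv2.minAreaRect((s[:,:2]*1000).astype(np.float32)) if len(s) else 0, s[:,:2].min(0),s[:,:2].max(0))
# black
k=(p.max(2)<50);k[:,:260]=0;k[:170]=0;k[300:]=0
n,l,st,ce=cv2.connectedComponentsWithStats(k.astype(np.uint8))
for i in range(1,n):
    if st[i,4]>15: s=W[l==i];print(ce[i],st[i,4],np.nanmedian(s,0),np.nanmax(s[:,2]))
for n in ["scene"]:
    im=cv2.resize(p[170:290,250:470],None,fx=3.5,fy=3.5,interpolation=cv2.INTER_CUBIC);cv2.imwrite("pics/topz.png",im[:,:,::-1])
E
```

```text
[307. 225.] 2359 (((541.9984130859375, -0.13938140869140625), (228.8697509765625, 134.4326934814453), 80.43643951416016), ((542.7291259765625, -2.0456390380859375), (225.2898406982422, 132.5108184814453), 80.39627075195312), np.float64(0.09713223491786249))
[226. 214.] 280 (((577.3648071289062, 272.0152587890625), (35.73319625854492, 88.82489013671875), 70.2779312133789), ((577.0614624023438, 272.2650146484375), (10.034337043762207, 68.3132553100586), 69.43941497802734), np.float64(0.06355820057015404))
[191. 253.] 271 (((450.2935485839844, 386.5269775390625), (89.52862548828125, 36.54476547241211), 16.609214782714844), ((450.4819030761719, 385.832275390625), (69.55850982666016, 9.530488014221191), 15.23235034942627), np.float64(0.06262792316102539))
[221. 256.] 299 (((439.86383056640625, 288.37127685546875), (35.99315643310547, 89.65498352050781), 70.81693267822266), ((440.36767578125, 288.2364196777344), (9.767485618591309, 69.06852722167969), 71.14822387695312), np.float64(0.06357543185699122))
[411. 253.] 380 (((442.2417297363281, -315.944091796875), (58.74768829345703, 68.785919
[... 324 characters left out ...]

[322. 366.] 958 (((75.3728256225586, -30.003585815429688), (269.6578063964844, 114.53396606445312), 67.63795471191406), None, np.float64(0.034439732634122144))
table z -0.0008858192698278922 -0.0006148733322113298 -0.0006942286243936113
275
0.01 181 ((398.2738037109375, -119.2197265625), (87.37568664550781, 498.19622802734375), 7.792201519012451) [ 0.3259 -0.3601] [0.4753 0.1294]
0.1 1 ((544.578125, -213.8043670654297), (0.0, 0.0), 0.0) [ 0.5446 -0.2138] [ 0.5446 -0.2138]Traceback (most recent call last):
  File "<stdin>", line 10, in <module>
    return umr_minimum(a, axis, None, out, keepdims, initial, where)
ValueError: zero-size array to reduction operation minimum which has no identity
```

```bash
cat > a.py <<'E'
from h import *
np.set_printoptions(precision=4,suppress=True)
z=np.load("top0.npz");p,d=z["p"],z["d"];W=cloud("top",d)
def fitrect(q):
    r=cv2.minAreaRect((q[:,:2]*1000).astype(np.float32));b=cv2.boxPoints(r);return b
for c,a,q in carriers(p,W)[1:4]:
    t=q[q[:,2]>.05];x=t[:,:2]-t[:,:2].mean(0);w,v=np.linalg.eigh(x.T@x);print(c,t.mean(0),v[:,1],np.degrees(np.arctan2(*v[::-1,1])),np.median(t[:,2]),np.median(q[q[:,2]<.04][:,2]))
im=cv2.resize(p[170:290,250:470],None,fx=3.5,fy=3.5,interpolation=cv2.INTER_CUBIC);cv2.imwrite("pics/topz.png",im[:,:,::-1])
hsv=cv2.cvtColor(p,cv2.COLOR_RGB2HSV)
g=(hsv[...,0]>45)&(hsv[...,0]<85)&(hsv[...,1]>90);g[:,:262]=0
gg=g&(W[...,2]>.008)&(W[...,2]<.03)&(W[...,1]<.135)
gg[:180]=0
q=W[gg];print(len(q),np.median(q[:,2]),fitrect(q))
S=np.load("scene0.npz");ps,ds=S["p"],S["d"];V=cloud("scene",ds)
im=cv2.resize(ps[110:290,110:320],None,fx=3.5,fy=3.3,interpolation=cv2.INTER_CUBIC);cv2.imwrite("pics/scz.png",im[:,:,::-1])
for nm,P,X in(("top",p,W),("scene",ps,V)):
  h=cv2.cvtColor(P,cv2.COLOR_RGB2HSV);k=(P.max(2)<60)&(X[...,0]>.2)&(X[...,0]<.7)&(X[...,1]<.2)&(X[...,1]>-.5)&(X[...,2]>.03)
  n,l,st,ce=cv2.connectedComponentsWithStats(k.astype(np.uint8))
  for i in range(1,n):
    if st[i,4]>15: s=X[l==i];print(nm,ce[i],st[i,4],np.nanmean(s,0),s[:,2].min(),np.nanmax(s[:,2]))
E
python3 a.py
```

```text
[226. 214.] [0.5759 0.2725 0.0557] [-0.9432  0.3323] 160.5938392283357 0.055756930885949796 0.023550464809540927
[191. 253.] [0.4505 0.3859 0.0551] [-0.9688 -0.248 ] -165.64206372698231 0.05514063772956357 0.023377652242382307
[221. 256.] [0.4397 0.2881 0.0553] [-0.9475  0.3199] 161.34436891999925 0.05497931656106003 0.023356101266595264
265 0.021870145504999883 [[ 320.8785  124.4798]
 [ 389.7601 -383.8012]
 [ 648.8317 -348.6922]
 [ 579.9501  159.5888]]
top [368.025  230.4625] 80 [ 0.5158 -0.169   0.134 ] 0.11786991517310819 0.1585031431927344
top [435.9861 268.8576] 288 [ 0.4127 -0.3081  0.3063] 0.29945963658494756 0.31398290715586596
scene [147.4163 122.698 ] 245 [ 0.4176 -0.3079  0.3059] 0.2961873756883884 0.31326398673381284
scene [147.6667 202.8561] 417 [ 0.5569 -0.3134  0.1104] 0.030906921075649407 0.20429826217230596
scene [195.9826 194.9686] 287 [ 0.5224 -0.1725  0.137 ] 0.11214405003251149 0.16543050587738484
scene [214.0455 199.1818] 22 [ 0.4965 -0.1318  0.0842] 0.06038027546356428 0.10082141933526079
scene [212.7037 205.8889] 27 [ 0.5117 -0.1342  0.069 ] 0.0377499094668865 0.10288247818818674
scene [234.5371 233.4457] 175 [ 0.6576 -0.0233  0.1939] 0.06859277972915856 0.20694217442716267
```

```bash
sleep 1
```

```text
(no output)
```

View pics/topz.png

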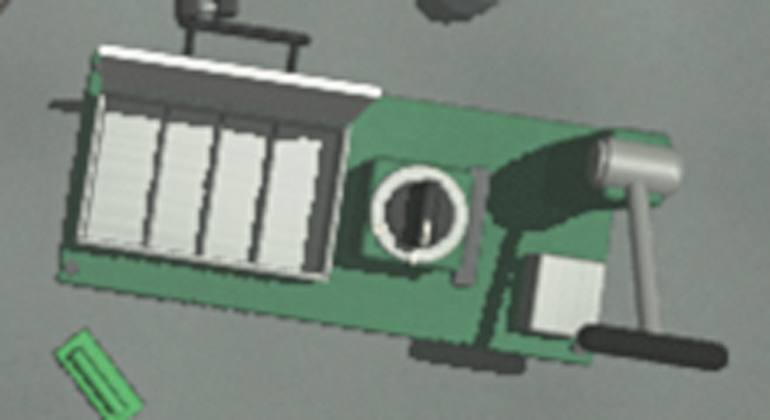

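View pics/scz.png

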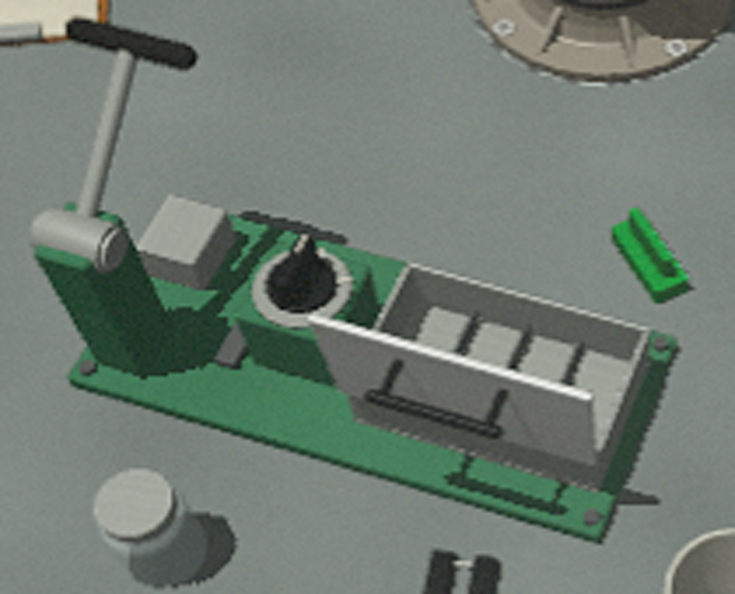

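```bash
cat >> h.py <<'E'
def ray(n,u,v,z,T=None):
    c=ctrl.camera_params(n); T=c["T"] if T is None else T
    pt=cv2.undistortPoints(np.array([[[u,v]]],float),K(c),c["dist_coeffs"]).ravel()
    r=T[:3,:3]@np.array([pt[0],pt[1],1]); o=T[:3,3]; return o+r*(z-o[2])/r[2]
E
python3 - <<'E'
from h import *
np.set_printoptions(precision=4,suppress=True)
z=np.load("top0.npz");p,d=z["p"],z["d"];W=cloud("top",d)
S=np.load("scene0.npz");ps,ds=S["p"],S["d"];V=cloud("scene",ds)
def tp(x,y):return 250+x/3.5,170+y/3.5
def sp(x,y):return 110+x/3.5,110+y/3.3
for (x,y) in [(57,283),(592,364),(668,130)]:print("base top",ray("top",*tp(x,y),.02))
for (x,y) in [(75,380),(601,542),(678,337)]:print("base scene",ray("scene",*sp(x,y),.02))
# hopper floor heights
for (x,y) in [(125,180),(180,190),(235,200),(290,210)]:
    u,v=map(int,tp(x,y));print("floor",np.nanmedian(W[v-3:v+4,u-3:u+4].reshape(-1,3),0))
for (x,y) in [(203,274),(80,245)]:
    u,v=map(int,tp(x,y));print("rim",W[v-2:v+3,u][:,2])
print("tower", [W[int(tp(x,y)[1]),int(tp(x,y)[0])] for x,y in [(375,250),(380,165),(465,170)]])
print("knob ring", [W[int(tp(x,y)[1]),int(tp(x,y)[0])] for x,y in [(420,160+10),(420,260),(378,215),(463,215),(420,215)]])
E
```

```text
base top [0.4555 0.1406 0.02  ]
base top [ 0.3759 -0.3509  0.02  ]
base top [ 0.5906 -0.4273  0.02  ]
base scene [ 0.592  -0.3779  0.02  ]
base scene [0.6791 0.1068 0.02  ]
base scene [0.4594 0.1421 0.02  ]
floor [0.5515 0.0785 0.0255]
floor [0.5414 0.0268 0.0239]
floor [ 0.5309 -0.0249  0.0244]
floor [ 0.5206 -0.0729  0.0241]
rim [0.017  0.0183 0.0163 0.0244 0.0198]
rim [0.0915 0.0179 0.0203 0.0217 0.0249]
tower [array([ 0.4848, -0.1393,  0.111 ]), array([ 0.5576, -0.1442,  0.109 ]), array([ 0.5536, -0.217 ,  0.1085])]
knob ring [array([ 0.5536, -0.1786,  0.1191]), array([ 0.4752, -0.1789,  0.1082]), array([ 0.5149, -0.1424,  0.1145]), array([ 0.514 , -0.2143,  0.1162]), array([ 0.5139, -0.1714,  0.1521])]
```

Run:
```python
from h import *
np.set_printoptions(precision=4,suppress=True)
A=np.array([[-110,240],[-110,-260],[110,-260],[110,240],[-110,240],[0,-65],[0,-65]])/1000
B=np.array([[.4555,.1406],[.3759,-.3509],[.592,-.3779],[.6791,.1068],[.4594,.1421],[.5144,-.1783],[.5144,-.1783]])
a=A-A.mean(0);b=B-B.mean(0);H=a.T@b
th=np.arctan2(H[0,1]-H[1,0],H[0,0]+H[1,1]);R=np.array([[np.cos(th),-np.sin(th)],[np.sin(th),np.cos(th)]])
t=B.mean(0)-R@A.mean(0);print(np.degrees(th),t);print((A@R.T+t-B)*1000)
# cloud in press coords
z=np.load("top0.npz");p,d=z["p"],z["d"];W=cloud("top",d)
S=np.load("scene0.npz");V=cloud("scene",S["d"])
for nm,X in(("top",W),("scene",V)):
    q=X.reshape(-1,3).copy();q[:,:2]=(q[:,:2]-t)@R
    q=q[(abs(q[:,0])<.2)&(abs(q[:,1])<.3)]
    # rim points z ~ .085-.095
    h=q[(q[:,1]>-0.02)&(q[:,2]>.075)&(q[:,2]<.1)]
    print(nm,"hop",len(h),np.percentile(h,[1,50,99],axis=0))
    hh=np.histogram(h[:,0],np.arange(-.1,.12,.01));print(hh[0]);hh=np.histogram(h[:,1],np.arange(-.02,.26,.01));print(hh[0])
    tw=q[(q[:,1]<-0.005)&(q[:,1]>-.125)&(q[:,2]>.104)&(q[:,2]<.114)];print("tower",len(tw),tw.min(0),tw.max(0))
    tw=q[(q[:,1]<-0.005)&(q[:,1]>-.125)&(q[:,2]>.13)&(abs(q[:,0])<.06)];print("knobbar",len(tw),tw.mean(0),tw.min(0),tw.max(0))
    tw=q[(q[:,1]<-0.15)&(q[:,2]>.28)];print("lever",len(tw),tw.mean(0),tw.min(0),tw.max(0))
    tw=q[(q[:,1]<-0.15)&(q[:,2]>.19)&(q[:,0]>.0)&(q[:,2]<.25)];print("piv",len(tw),tw.mean(0),tw.min(0),tw.max(0))
    tw=q[(q[:,1]>-0.02)&(q[:,2]>.12)];print("lid",len(tw),tw.mean(0),tw.min(0),tw.max(0))
```

```text
-9.485718899242395 [ 0.5268 -0.1119]
[[ 2.365   2.3793]
 [-0.4359  0.716 ]
 [ 0.456  -8.5404]
 [-4.2431 -0.0771]
 [-1.535   0.8793]
 [ 1.6964  2.3215]
 [ 1.6964  2.3215]]
top hop 459 [[-0.0685 -0.0012  0.0764]
 [ 0.0256  0.1043  0.0888]
 [ 0.0724  0.2231  0.099 ]]
[  0   0   0 122  12  13  13  14  12  12  11  13  14  12  11  11 124  65
   0   0   0]
[ 0 20 83 12 16 11 16 11 15 12 15 13 14 12 14 12 16 11 16 11 13 12 15 38
 51  0  0  0]
tower 326 [-0.044  -0.1111  0.1041] [ 0.0454 -0.0212  0.114 ]
knobbar 127 [-0.0001 -0.0643  0.1541] [-0.0283 -0.0734  0.1302] [ 0.0279 -0.0431  0.1647]
lever 422 [-0.0762 -0.2116  0.3029] [-0.0904 -0.2691  0.28  ] [-0.04   -0.1581  0.314 ]
piv 555 [ 0.054  -0.2103  0.2168] [ 0.0002 -0.2479  0.1904] [ 0.0899 -0.1792  0.2488]
lid 965 [0.0879 0.1109 0.1931] [ 0.0723 -0.0003  0.1206] [0.1282 0.2219 0.2345]
scene hop 459 [[-0.0707 -0.0008  0.0751]
 [-0.0646  0.1319  0.0879]
 [ 0.0785  0.2233  0.0989]]
[  0   0  11 265  16  15  15  18  14  16  16   7   6   8   7   9   6  30
   0   0   0]
[ 0  9 68 17 13 11 13 12 10 13 10 13 14 12 13 11 13 14 16 12 14 16 18 37
 80  0  0  0]
tower 208 [-0.0443 -0.114   0.1042] [ 0.0471 -0.0229  0.1139]
knobbar 166 [ 0.0043 -0.0659  0.1518] [-0.0298 -0.0879  0.13  ] [ 0.0298 -0.06    0.1654]
lever 365 [-0.072  -0.2142  0.3022] [-0.0914 -0.2709  0.2802] [-0.0349 -0.1615  0.3133]
piv 590 [ 0.0581 -0.2115  0.2165] [ 0.0001 -0.2517  0.1905] [ 0.0907 -0.1825  0.25  ]
lid 1603 [0.0892 0.1123 0.1893] [ 0.0759 -0.0038  0.1203] [0.1279 0.2228 0.2353]
```

```bash
cat >> h.py <<'E'
TH=np.radians(-9.49);PT=np.array([.5268,-.1119])
Rp=np.array([[np.cos(TH),-np.sin(TH)],[np.sin(TH),np.cos(TH)]])
def press(x,y): return Rp@np.array([x,y])+PT
def topress(P): return (np.asarray(P)[...,:2]-PT)@Rp
def go(x,y,z,psi):
    s=ctrl.read_state();R=s["orientation"];p=s["position"];a=np.radians(psi)
    X=np.array([np.cos(a),np.sin(a),0]);Y=np.array([0,0,-1.]);G=np.stack([X,Y,np.cross(X,Y)],1)
    rv=cv2.Rodrigues(R.T@G)[0].ravel()
    d=G.T@(np.array([x,y,z])-p)*1000
    print("t %.2f pos"%s["t"],p.round(4),"psi %.1f"%np.degrees(np.arctan2(R[1,0],R[0,0])),"turn rv",rv.round(3),"rows>=%.1f"%(np.linalg.norm(rv)/.186),"dp after turn",d.round(1),"F",s["contact_force"].round(1),"grip %.3f"%s["grip_width"])
def look():
    p,d,W=top()
    for c,a,q in carriers(p,W):
        t=q[(q[:,2]>.045)&(q[:,2]<.065)]
        if a>700 or len(t)<20 or a<60:continue
        x=t[:,:2]-t[:,:2].mean(0);w,v=np.linalg.eigh(x.T@x);ang=np.degrees(np.arctan2(v[1,1],v[0,1]))%180
        r=cv2.minAreaRect((q[:,:2]*1000).astype(np.float32))
        jaw=(ang-90)%180
        print(c,a,"ctr",t.mean(0).round(4),"rect",np.round(r[0],1),np.round(r[1],1),"jaw psi %.1f"%jaw)
    return p,d,W
E
python3 - <<'E'
from h import *
look(); go(.440,.2882,.12,71.3)
E
```

```text
[226. 214.] 283 ctr [0.5769 0.2723 0.0547] rect [577.5 272.4] [35.6 89.2] jaw psi 70.3
[191. 253.] 270 ctr [0.4504 0.3856 0.0557] rect [450.4 385.7] [89.6 35.8] jaw psi 105.5
[221. 256.] 299 ctr [0.439  0.2882 0.055 ] rect [439.8 288.2] [36.8 89.4] jaw psi 71.6
t 0.20 pos [0.2867 0.6108 0.205 ] psi 64.9 turn rv [ 0.    -0.113 -0.001] rows>=0.6 dp after turn [-256.4   85.  -248.6] F [ 0.4  0.  -0.5] grip 1.000
```

{"fn": "step_arm", "kwargs": {
  "plan": [
    {"dp": [0, 0, 0], "turn": [0, -0.113, 0]},
    {"dp": [-36.6, 0, -35.5], "turn": [0, 0, 0]},
    {"dp": [-36.6, 0, -35.5], "turn": [0, 0, 0]},
    {"dp": [-36.6, 0, -35.5], "turn": [0, 0, 0]},
    {"dp": [-36.6, 0, -35.5], "turn": [0, 0, 0]},
    {"dp": [-36.6, 0, -35.5], "turn": [0, 0, 0]},
    {"dp": [-36.6, 10, -35.5], "turn": [0, 0, 0]},
    {"dp": [-36.6, 25, -35.5], "turn": [0, 0, 0]},
    {"dp": [0, 25, 0], "turn": [0, 0, 0]},
    {"dp": [0, 25, 0], "turn": [0, 0, 0]}
  ],
  "jaw": 0.28,
  "newtons": 25
}}

```text
t: 1.45
position: [0.4405, 0.2881, 0.1199]
orientation: [[0.321, 0.0, -0.947], [0.947, 0.0, 0.321], [0.0, -1.0, -0.0]]
contact_force: [-0.6, 0.4, 0.4]
grip_width: 0.641
```

```bash
cat > w.py <<'E'
import sys
from h import *
n=sys.argv[1]
T=wristT();p,d=ctrl.capture("wrist");cv2.imwrite(f"pics/{n}.png",p[:,:,::-1]);np.savez("wl.npz",p=p,d=d,T=T)
E
python3 -c "
from h import *
go(.4395,.2882,.027,71.5)"; python3 w.py w1
```

```text
t 1.45 pos [0.4405 0.2881 0.1199] psi 71.2 turn rv [ 0.    -0.004  0.   ] rows>=0.0 dp after turn [-0.2 92.9  1. ] F [-0.6  0.4  0.4] grip 0.641
```

View pics/w1.png

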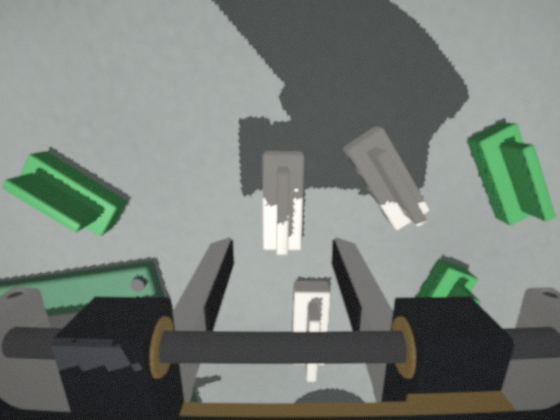

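{"fn": "step_arm", "kwargs": {
  "plan": [
    {"dp": [0, 30, 0], "turn": [0, 0, 0]},
    {"dp": [0, 30, 0], "turn": [0, 0, 0]},
    {"dp": [0, 20, 1], "turn": [0, 0, 0]},
    {"dp": [0, 12, 0], "turn": [0, 0, 0]},
    {"dp": [0, 0, 0], "turn": [0, 0, 0]}
  ]
}}

```text
t: 2.12
position: [0.4391, 0.289, 0.0283]
orientation: [[0.32, -0.001, -0.947], [0.947, -0.001, 0.32], [-0.001, -1.0, 0.0]]
contact_force: [0.0, 0.3, 0.1]
grip_width: 0.638
```

{"fn": "step_arm", "kwargs": {
  "plan": [
    {"dp": [0, 0, 0], "turn": [0, 0, 0]},
    {"dp": [0, 0, 0], "turn": [0, 0, 0]},
    {"dp": [0, 0, 0], "turn": [0, 0, 0]},
    {"dp": [0, 0, 0], "turn": [0, 0, 0]}
  ],
  "jaw": -1
}}

```text
t: 2.62
position: [0.4393, 0.2891, 0.0287]
orientation: [[0.32, 0.0, -0.947], [0.947, 0.0, 0.32], [0.0, -1.0, -0.0]]
contact_force: [-0.3, 0.2, 0.9]
grip_width: 0.253
```

```bash
python3 -c "
from h import *
T=press(0,.186);print(T)
go(T[0],T[1],.2,80.5);go(T[0],T[1],.056,80.5)"; python3 w.py w2
```

```text
[0.55746684 0.07155448]
t 2.62 pos [0.4393 0.2891 0.0287] psi 71.3 turn rv [ 0.   -0.16  0.  ] rows>=0.9 dp after turn [-195.1 -171.3 -152.4] F [-0.3  0.2  0.9] grip 0.253
t 2.62 pos [0.4393 0.2891 0.0287] psi 71.3 turn rv [ 0.   -0.16  0.  ] rows>=0.9 dp after turn [-195.1  -27.3 -152.4] F [-0.3  0.2  0.9] grip 0.253
```

View pics/w2.png

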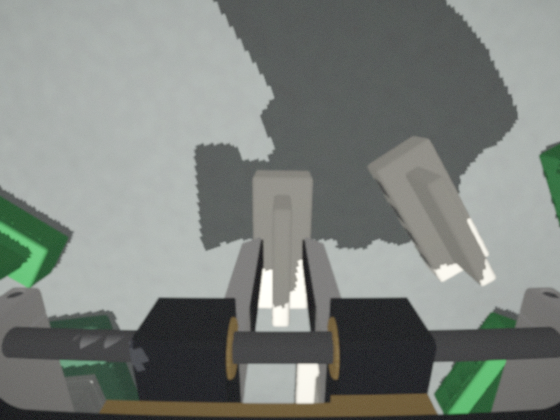

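{"fn": "step_arm", "kwargs": {
  "plan": [
    {"dp": [0, 0, 0], "turn": [0, 0, 0]},
    {"dp": [0, 0, 0], "turn": [0, 0, 0]},
    {"dp": [0, 0, 0], "turn": [0, 0, 0]},
    {"dp": [0, -20, 0], "turn": [0, 0, 0]},
    {"dp": [0, -50, 0], "turn": [0, 0, 0]},
    {"dp": [0, -50, 0], "turn": [0, 0, 0]},
    {"dp": [0, -50, 0], "turn": [0, -0.16, 0]}
  ]
}}

```text
t: 3.55
position: [0.439, 0.2889, 0.2001]
orientation: [[0.163, -0.0, -0.987], [0.987, -0.0, 0.163], [-0.0, -1.0, 0.0]]
contact_force: [0.6, 0.6, -1.3]
grip_width: 0.107
```

```bash
python3 -c "
from h import *
T=press(0,.186)
go(T[0],T[1],.2,80.5)"; python3 w.py w3
```

```text
t 3.55 pos [0.439  0.2889 0.2001] psi 80.6 turn rv [-0.     0.003 -0.   ] rows>=0.0 dp after turn [-1.948e+02  1.000e-01 -1.527e+02] F [ 0.6  0.6 -1.3] grip 0.107
```

View pics/w3.png

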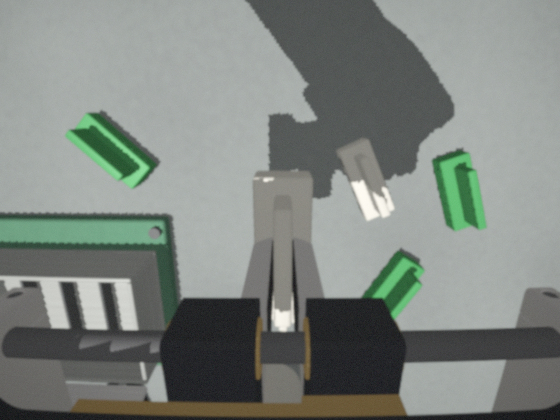

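{"fn": "step_arm", "kwargs": {
  "plan": [
    {"dp": [-39, 0, -30.5], "turn": [0, 0, 0]},
    {"dp": [-39, 0, -30.5], "turn": [0, 0, 0]},
    {"dp": [-39, 0, -30.5], "turn": [0, 0, 0]},
    {"dp": [-39, 0, -30.5], "turn": [0, 0, 0]},
    {"dp": [-39, 0, -30.7], "turn": [0, 0, 0]},
    {"dp": [0, 0, 0], "turn": [0, 0, 0]},
    {"dp": [0, 0, 0], "turn": [0, 0, 0]}
  ]
}}

```text
t: 4.47
position: [0.5574, 0.0717, 0.1981]
orientation: [[0.166, -0.001, -0.986], [0.986, 0.0, 0.166], [-0.0, -1.0, 0.001]]
contact_force: [-0.2, 0.9, -1.3]
grip_width: 0.105
```

```bash
python3 -c "
from h import *
T=press(0,.186)
go(T[0],T[1],.053,80.5)"; python3 w.py w4
cat > ribs.py <<'E'
from h import *
z=np.load("wl.npz");W=cloud("wrist",z["d"],z["T"])
q=W.reshape(-1,3);P=np.c_[topress(q),q[:,2]]
P=P[np.isfinite(P[:,0])]
# rib/wall profile: for -0.06<x<.06, by z
s=P[(P[:,0]>-.06)&(P[:,0]<-.0)&(P[:,1]>-.02)&(P[:,1]<.24)&(P[:,2]<.1)]
for lo,hi,n in((.040,.052,"rib"),(.084,.096,"rim"),(.02,.03,"floor")):
    k=s[(s[:,2]>lo)&(s[:,2]<hi)];h=np.histogram(k[:,1],np.arange(-.02,.24,.004));print(n,[(round(b+.002,3),int(c)) for c,b in zip(*h) if c>8])
r=P[(P[:,2]>.084)&(P[:,2]<.096)&(P[:,0]<0)&(P[:,1]>0.01)&(P[:,1]<.21)];h=np.histogram(r[:,0],np.arange(-.09,0,.003));print("front",[(round(b+.0015,4),int(c)) for c,b in zip(*h) if c>5])
E
python3 ribs.py
```

```text
t 4.47 pos [0.5574 0.0717 0.1981] psi 80.5 turn rv [-0.001 -0.001 -0.   ] rows>=0.0 dp after turn [-2.000e-01  1.451e+02 -1.000e-01] F [-0.2  0.9 -1.3] grip 0.105
rib [(np.float64(0.002), 312), (np.float64(0.006), 15), (np.float64(0.058), 41), (np.float64(0.062), 306), (np.float64(0.11), 187), (np.float64(0.114), 104), (np.float64(0.158), 44), (np.float64(0.162), 110), (np.float64(0.218), 57)]
rim [(np.float64(-0.002), 70), (np.float64(0.002), 480), (np.float64(0.218), 179), (np.float64(0.222), 214)]
floor [(np.float64(0.002), 145), (np.float64(0.006), 183), (np.float64(0.01), 181), (np.float64(0.014), 180), (np.float64(0.018), 191), (np.float64(0.022), 184), (np.float64(0.026), 183), (np.float64(0.03), 194), (np.float64(0.034), 189), (np.float64(0.038), 184), (np.float64(0.042), 195), (np.float64(0.046), 184), (np.float64(0.05), 135), (np.float64(0.062), 124), (np.float64(0.066), 190), (np.float64(0.07), 186), (np.float64(0.074), 193), (np.float64(0.078), 188), (np.float64(0.082), 189), (np.float64(0.086), 187), (np.float64(0.09), 190), (np.float64(0.094), 191), (np.float64(0.098), 190), (np.float64(0.102), 170), (np.float64(0.114), 213), (np.float64(0.118), 190), (np.float64(0.122), 188), (np.float64(0.126), 191), (np.float64(0.13), 189), (np.float64(0.134), 195), (np.float64(0.138), 187), (np.float64(0.142), 191), (np.float64(0.146), 187), (np.float64(0.15), 199), (np.float64(0.154), 146), (np.float64(0.158), 30), (np.float64(0.162), 56), (np.float64(0.166), 128), (np.float64(0.17), 125), (np.float64(0.174), 147), (np.float64(0.178), 113), (np.float64(0.182), 136), (np.float64(0.186), 145), (np.float64(0.19), 109), (np.float64(0.194), 145), (np.float64(0.198), 135), (np.float64(0.202), 119), (np.float64(0.206), 146), (np.float64(0.21), 128), (np.float64(0.214), 129), (np.float64(0.218), 99), (np.float64(0.234), 124)]
front [(np.float64(-0.0735), 22), (np.float64(-0.0705), 720), (np.float64(-0.0675), 595)]
```

View pics/w4.png

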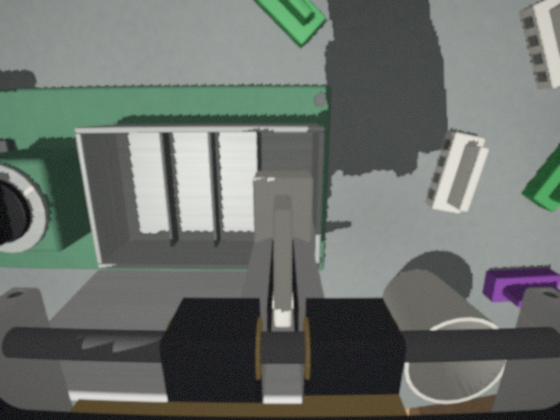

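{"fn": "step_arm", "kwargs": {
  "plan": [
    {"dp": [0, 40, 0], "turn": [0, 0, 0]},
    {"dp": [0, 40, 0], "turn": [0, 0, 0]},
    {"dp": [0, 30, 0], "turn": [0, 0, 0]},
    {"dp": [0, 20, 0], "turn": [0, 0, 0]},
    {"dp": [0, 8, 0], "turn": [0, 0, 0]},
    {"dp": [0, 3, 0], "turn": [0, 0, 0]},
    {"dp": [0, 2, 0], "turn": [0, 0, 0]},
    {"dp": [0, 0, 0], "turn": [0, 0, 0]}
  ]
}}

```text
t: 5.52
position: [0.5579, 0.0717, 0.056]
orientation: [[0.165, 0.001, -0.986], [0.986, 0.0, 0.165], [0.0, -1.0, -0.001]]
contact_force: [0.6, 0.6, -2.2]
grip_width: 0.104
```

{"fn": "step_arm", "kwargs": {
  "plan": [
    {"dp": [0, 1.5, 0], "turn": [0, 0, 0]},
    {"dp": [0, 1, 0], "turn": [0, 0, 0]},
    {"dp": [0, 0, 0], "turn": [0, 0, 0]}
  ]
}}

```text
t: 5.9
position: [0.5578, 0.0715, 0.0533]
orientation: [[0.165, 0.0, -0.986], [0.986, 0.0, 0.165], [0.0, -1.0, -0.0]]
contact_force: [-2.5, 0.0, 5.1]
grip_width: 0.108
```

{"fn": "step_arm", "kwargs": {
  "plan": [
    {"dp": [0, 0, 0], "turn": [0, 0, 0]},
    {"dp": [0, 0, 0], "turn": [0, 0, 0]},
    {"dp": [0, 0, 0], "turn": [0, 0, 0]},
    {"dp": [0, -20, 0], "turn": [0, 0, 0]},
    {"dp": [0, -40, 0], "turn": [0, 0, 0]},
    {"dp": [0, -50, 0], "turn": [0, 0, 0]},
    {"dp": [0, -40, 0], "turn": [0, 0, 0]}
  ],
  "jaw": -0.45
}}

```text
t: 6.78
position: [0.5578, 0.0714, 0.2049]
orientation: [[0.165, 0.001, -0.986], [0.986, 0.0, 0.165], [0.0, -1.0, -0.001]]
contact_force: [0.3, 0.3, -0.3]
grip_width: 0.279
```

```bash
python3 -c "
from h import *
look()
go(.4504,.3857,.12,105)"; python3 w.py w5
```

```text
[226. 214.] 284 ctr [0.5769 0.2722 0.0553] rect [577.3 271.9] [36.5 88.8] jaw psi 70.6
[191. 253.] 271 ctr [0.4508 0.3858 0.0551] rect [450.4 385.8] [89.6 36. ] jaw psi 105.0
t 6.83 pos [0.5598 0.0717 0.2096] psi 80.5 turn rv [ 0.006 -0.428  0.002] rows>=2.3 dp after turn [331.6  89.6  24.4] F [2.4 1.3 6.3] grip 0.271
```

View pics/w5.png

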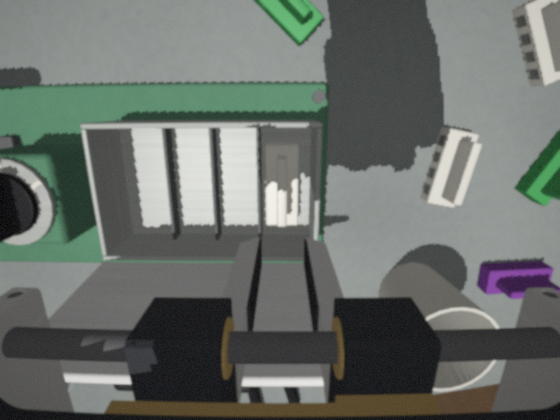

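{"fn": "step_arm", "kwargs": {
  "plan": [
    {"dp": [0, 0, 0], "turn": [0, -0.143, 0]},
    {"dp": [0, 0, 0], "turn": [0, -0.143, 0]},
    {"dp": [0, 0, 0], "turn": [0, -0.142, 0]},
    {"dp": [55, 0, 4], "turn": [0, 0, 0]},
    {"dp": [55, 0, 4], "turn": [0, 0, 0]},
    {"dp": [55, 0, 4], "turn": [0, 0, 0]},
    {"dp": [55, 10, 4], "turn": [0, 0, 0]},
    {"dp": [55, 20, 4], "turn": [0, 0, 0]},
    {"dp": [56.6, 40, 4.4], "turn": [0, 0, 0]},
    {"dp": [0, 15, 0], "turn": [0, 0, 0]}
  ],
  "jaw": 0.28
}}

```text
t: 8.12
position: [0.4467, 0.3834, 0.1191]
orientation: [[-0.265, -0.003, -0.964], [0.964, -0.001, -0.265], [-0.0, -1.0, 0.003]]
contact_force: [-0.0, -0.1, 0.1]
grip_width: 0.638
```

```bash
python3 -c "
from h import *
look()
go(.4506,.3858,.028,105)"; python3 w.py w6
```

```text
[226. 214.] 283 ctr [0.5764 0.2723 0.0549] rect [577.5 272.5] [36.5 88.9] jaw psi 70.8
[411. 254.] 378 ctr [ 0.4479 -0.3201  0.0637] rect [ 441.9 -315.7] [58.6 68.3] jaw psi 66.3
t 8.18 pos [0.4476 0.3805 0.118 ] psi 105.2 turn rv [-0.004  0.004 -0.002] rows>=0.0 dp after turn [ 4.3 90.  -4.2] F [-0.1 -1.6 -1.8] grip 0.641
```

View pics/w6.png

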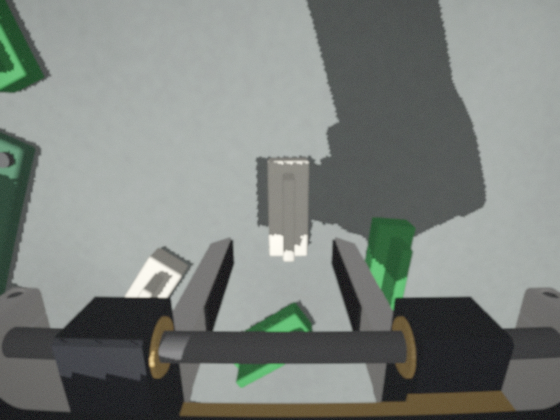

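{"fn": "step_arm", "kwargs": {
  "plan": [
    {"dp": [0, 20, 0], "turn": [0, 0, 0]},
    {"dp": [0, 0, 0], "turn": [0, 0, 0]}
  ]
}}

```text
t: 8.48
position: [0.4504, 0.3785, 0.1016]
orientation: [[-0.257, -0.001, -0.966], [0.966, -0.001, -0.257], [-0.001, -1.0, 0.001]]
contact_force: [0.3, -0.6, -0.1]
grip_width: 0.635
```

```bash
python3 -c "
from h import *
go(.4506,.3858,.028,105)"
```

```text
t 8.47 pos [0.4504 0.3785 0.1016] psi 104.9 turn rv [-0.001 -0.001 -0.001] rows>=0.0 dp after turn [ 7.  73.6 -2.1] F [ 0.3 -0.6 -0.1] grip 0.635
```

{"fn": "step_arm", "kwargs": {
  "plan": [
    {"dp": [7, 25, -2], "turn": [0, 0, 0]},
    {"dp": [0, 25, 0], "turn": [0, 0, 0]},
    {"dp": [0, 15, 0], "turn": [0, 0, 0]},
    {"dp": [0, 8, 0], "turn": [0, 0, 0]},
    {"dp": [0, 0, 0], "turn": [0, 0, 0]}
  ]
}}

```text
t: 9.1
position: [0.4503, 0.3872, 0.0292]
orientation: [[-0.259, -0.0, -0.966], [0.966, -0.0, -0.259], [-0.0, -1.0, 0.0]]
contact_force: [0.3, -0.3, 0.9]
grip_width: 0.639
```

{"fn": "step_arm", "kwargs": {
  "plan": [
    {"dp": [0, 0, 0], "turn": [0, 0, 0]},
    {"dp": [0, 0, 0], "turn": [0, 0, 0]},
    {"dp": [0, 0, 0], "turn": [0, 0, 0]},
    {"dp": [0, 0, 0], "turn": [0, 0, 0]},
    {"dp": [0, 0, 0], "turn": [0, 0, 0]},
    {"dp": [0, 0, 0], "turn": [0, 0, 0]},
    {"dp": [0, 0, 0], "turn": [0, 0, 0]}
  ],
  "jaw": -1
}}

```text
t: 9.98
position: [0.4501, 0.3873, 0.0288]
orientation: [[-0.259, -0.0, -0.966], [0.966, -0.0, -0.259], [-0.0, -1.0, 0.0]]
contact_force: [-0.5, -0.3, -1.8]
grip_width: 0.103
```

{"fn": "step_arm", "kwargs": {
  "plan": [
    {"dp": [0, -20, 0], "turn": [0, 0, 0]},
    {"dp": [0, -50, 0], "turn": [0, 0, 0]},
    {"dp": [0, -50, 0], "turn": [0, 0, 0]},
    {"dp": [0, -50, 0], "turn": [0, 0.14, 0]},
    {"dp": [0, 0, 0], "turn": [0, 0.143, 0]},
    {"dp": [0, 0, 0], "turn": [0, 0.143, 0]},
    {"dp": [0, 0, 0], "turn": [0, 0, 0]}
  ]
}}

```text
t: 10.85
position: [0.45, 0.3874, 0.1989]
orientation: [[0.162, -0.0, -0.987], [0.987, -0.0, 0.162], [-0.0, -1.0, 0.0]]
contact_force: [0.6, 0.2, -1.8]
grip_width: 0.107
```

```bash
python3 -c "
from h import *
T=press(0,.136)
go(T[0],T[1],.2,80.5)"; python3 w.py w7
```

```text
t 10.85 pos [0.45   0.3874 0.1989] psi 80.7 turn rv [-0.     0.003 -0.   ] rows>=0.0 dp after turn [-343.8   -1.1 -158.2] F [ 0.6  0.2 -1.8] grip 0.107
```

View pics/w7.png

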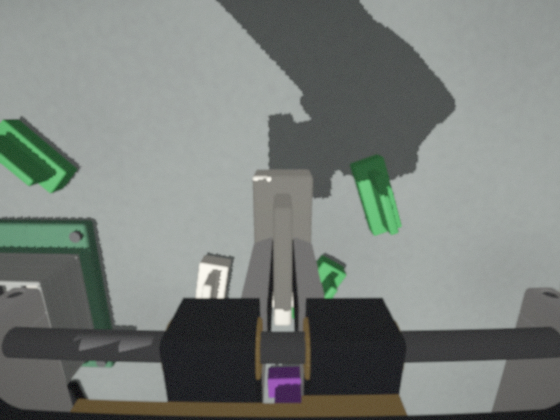

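{"fn": "step_arm", "kwargs": {
  "plan": [
    {"dp": [-43, 0, -19.8], "turn": [0, 0, 0]},
    {"dp": [-43, 0, -19.8], "turn": [0, 0, 0]},
    {"dp": [-43, 0, -19.8], "turn": [0, 0, 0]},
    {"dp": [-43, 0, -19.8], "turn": [0, 0, 0]},
    {"dp": [-43, 0, -19.8], "turn": [0, 0, 0]},
    {"dp": [-43, 0, -19.8], "turn": [0, 0, 0]},
    {"dp": [-43, 0, -19.8], "turn": [0, 0, 0]},
    {"dp": [-42.8, 0, -19.6], "turn": [0, 0, 0]},
    {"dp": [0, 0, 0], "turn": [0, 0, 0]},
    {"dp": [0, 0, 0], "turn": [0, 0, 0]}
  ]
}}

```text
t: 12.15
position: [0.55, 0.0229, 0.1988]
orientation: [[0.161, -0.001, -0.987], [0.987, 0.0, 0.161], [0.0, -1.0, 0.001]]
contact_force: [0.8, -0.3, -2.4]
grip_width: 0.107
```

```bash
python3 -c "
from h import *
T=press(0,.136)
go(T[0],T[1],.053,80.5)"
```

```text
t 12.15 pos [0.55   0.0229 0.1988] psi 80.7 turn rv [-0.001  0.004  0.   ] rows>=0.0 dp after turn [ -0.8 145.8   0.6] F [ 0.8 -0.3 -2.4] grip 0.107
```

{"fn": "step_arm", "kwargs": {
  "plan": [
    {"dp": [-0.8, 40, 0.6], "turn": [0, 0.004, 0]},
    {"dp": [0, 40, 0], "turn": [0, 0, 0]},
    {"dp": [0, 30, 0], "turn": [0, 0, 0]},
    {"dp": [0, 20, 0], "turn": [0, 0, 0]},
    {"dp": [0, 8, 0], "turn": [0, 0, 0]},
    {"dp": [0, 3, 0], "turn": [0, 0, 0]},
    {"dp": [0, 2, 0], "turn": [0, 0, 0]},
    {"dp": [0, 1.5, 0], "turn": [0, 0, 0]},
    {"dp": [0, 1, 0], "turn": [0, 0, 0]},
    {"dp": [0, 0, 0], "turn": [0, 0, 0]}
  ]
}}

```text
t: 13.4
position: [0.5497, 0.0217, 0.0538]
orientation: [[0.167, 0.001, -0.986], [0.986, 0.0, 0.167], [0.0, -1.0, -0.0]]
contact_force: [0.5, -0.4, 2.4]
grip_width: 0.106
```

Contact reached. Release and go up.

{"fn": "step_arm", "kwargs": {
  "plan": [
    {"dp": [0, 0, 0], "turn": [0, 0, 0]},
    {"dp": [0, 0, 0], "turn": [0, 0, 0]},
    {"dp": [0, 0, 0], "turn": [0, 0, 0]},
    {"dp": [0, -20, 0], "turn": [0, 0, 0]},
    {"dp": [0, -40, 0], "turn": [0, 0, 0]},
    {"dp": [0, -50, 0], "turn": [0, 0, 0]},
    {"dp": [0, -40, 0], "turn": [0, 0, 0]},
    {"dp": [0, 0, 0], "turn": [0, 0, 0]}
  ],
  "jaw": -0.45
}}

```text
t: 14.4
position: [0.551, 0.0219, 0.2063]
orientation: [[0.167, 0.005, -0.986], [0.986, 0.001, 0.167], [0.002, -1.0, -0.004]]
contact_force: [-0.3, -0.4, -0.9]
grip_width: 0.272
```

```bash
python3 -c "
from h import *
look()
go(.5768,.2722,.12,70.6)"; python3 w.py w8
```

```text
[226. 214.] 290 ctr [0.5761 0.2722 0.0542] rect [577.5 272.5] [36.9 88.9] jaw psi 70.9
t 14.45 pos [0.55   0.0219 0.2045] psi 80.4 turn rv [0.002 0.171 0.001] rows>=0.9 dp after turn [245.   84.5  57.9] F [-0.9 -0.  -0.5] grip 0.272
```

View pics/w8.png

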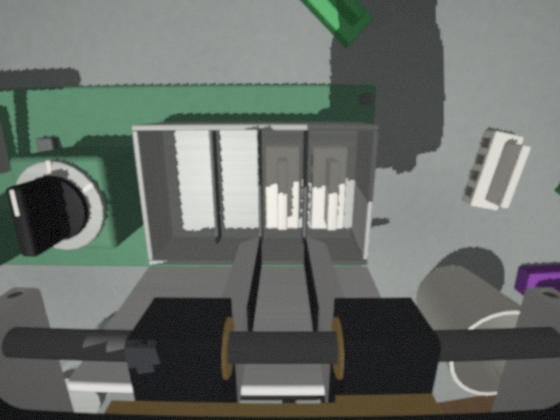

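{"fn": "step_arm", "kwargs": {
  "plan": [
    {"dp": [0, 0, 0], "turn": [0, 0.171, 0]},
    {"dp": [49, 0, 11.6], "turn": [0, 0, 0]},
    {"dp": [49, 0, 11.6], "turn": [0, 0, 0]},
    {"dp": [49, 0, 11.6], "turn": [0, 0, 0]},
    {"dp": [49, 10, 11.6], "turn": [0, 0, 0]},
    {"dp": [49, 30, 11.5], "turn": [0, 0, 0]},
    {"dp": [0, 40, 0], "turn": [0, 0, 0]},
    {"dp": [0, 0, 0], "turn": [0, 0, 0]},
    {"dp": [0, 0, 0], "turn": [0, 0, 0]}
  ],
  "jaw": 0.28
}}

```text
t: 15.62
position: [0.5767, 0.2712, 0.124]
orientation: [[0.334, -0.0, -0.943], [0.943, -0.0, 0.334], [-0.0, -1.0, -0.0]]
contact_force: [-0.2, 0.3, 0.3]
grip_width: 0.644
```

```bash
python3 -c "
from h import *
go(.577,.2723,.028,70.6)"; python3 w.py w9
```

```text
t 15.62 pos [0.5767 0.2712 0.124 ] psi 70.5 turn rv [ 0.    -0.002 -0.   ] rows>=0.0 dp after turn [ 1.2 96.   0.1] F [-0.2  0.3  0.3] grip 0.644
```

View pics/w9.png

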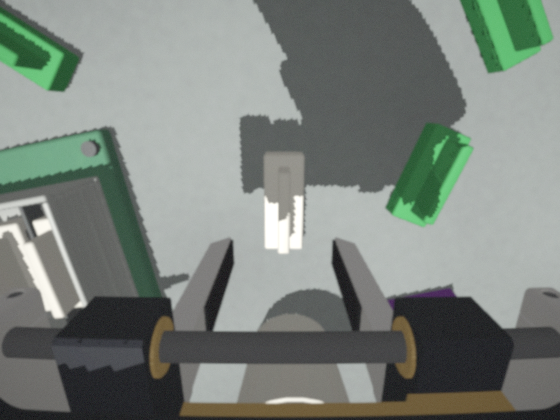

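{"fn": "step_arm", "kwargs": {
  "plan": [
    {"dp": [1, 35, 0], "turn": [0, 0, 0]},
    {"dp": [0, 35, 0], "turn": [0, 0, 0]},
    {"dp": [0, 18, 0], "turn": [0, 0, 0]},
    {"dp": [0, 8, 0], "turn": [0, 0, 0]},
    {"dp": [0, 0, 0], "turn": [0, 0, 0]}
  ]
}}

```text
t: 16.3
position: [0.5771, 0.273, 0.0281]
orientation: [[0.333, 0.001, -0.943], [0.943, 0.0, 0.333], [0.0, -1.0, -0.0]]
contact_force: [-0.2, 1.4, 1.6]
grip_width: 0.639
```

{"fn": "step_arm", "kwargs": {
  "plan": [
    {"dp": [0, 0, 0], "turn": [0, 0, 0]},
    {"dp": [0, 0, 0], "turn": [0, 0, 0]},
    {"dp": [0, 0, 0], "turn": [0, 0, 0]},
    {"dp": [0, 0, 0], "turn": [0, 0, 0]},
    {"dp": [0, 0, 0], "turn": [0, 0, 0]},
    {"dp": [0, 0, 0], "turn": [0, 0, 0]},
    {"dp": [0, 0, 0], "turn": [0, 0, 0]}
  ],
  "jaw": -1
}}

```text
t: 17.18
position: [0.5765, 0.2729, 0.0274]
orientation: [[0.332, -0.0, -0.943], [0.943, -0.0, 0.332], [-0.0, -1.0, 0.0]]
contact_force: [0.3, 0.6, -1.3]
grip_width: 0.104
```

{"fn": "step_arm", "kwargs": {
  "plan": [
    {"dp": [0, -20, 0], "turn": [0, 0, 0]},
    {"dp": [0, -50, 0], "turn": [0, 0, 0]},
    {"dp": [0, -50, 0], "turn": [0, 0, 0]},
    {"dp": [0, -50, 0], "turn": [0, -0.173, 0]},
    {"dp": [0, 0, 0], "turn": [0, 0, 0]}
  ]
}}

```text
t: 17.8
position: [0.5786, 0.2737, 0.2031]
orientation: [[0.163, 0.006, -0.987], [0.987, 0.004, 0.163], [0.005, -1.0, -0.006]]
contact_force: [-1.0, 0.1, -1.5]
grip_width: 0.105
```

```bash
python3 -c "
from h import *
T=press(0,.086)
go(T[0],T[1],.2,80.5)"
```

```text
t 17.80 pos [0.5786 0.2737 0.2031] psi 80.6 turn rv [0.006 0.002 0.005] rows>=0.0 dp after turn [-302.9    3.1  -12.5] F [-1.   0.1 -1.5] grip 0.105
```

{"fn": "step_arm", "kwargs": {
  "plan": [
    {"dp": [-43, 0, -1.5], "turn": [0, 0, 0]},
    {"dp": [-43, 0, -1.5], "turn": [0, 0, 0]},
    {"dp": [-43, 0, -1.5], "turn": [0, 0, 0]},
    {"dp": [-43, 0, -1.5], "turn": [0, 0, 0]},
    {"dp": [-43, 0, -1.5], "turn": [0, 0, 0]},
    {"dp": [-43, 0, -1.5], "turn": [0, 0, 0]},
    {"dp": [-43, 0, -1.5], "turn": [0, 0, 0]},
    {"dp": [0, 0, 0], "turn": [0, 0, 0]},
    {"dp": [0, 0, 0], "turn": [0, 0, 0]}
  ]
}}

```text
t: 18.92
position: [0.5372, -0.0252, 0.1976]
orientation: [[0.166, -0.0, -0.986], [0.986, 0.0, 0.166], [0.0, -1.0, 0.0]]
contact_force: [-0.4, 0.5, -1.8]
grip_width: 0.101
```

```bash
python3 -c "
from h import *
T=press(0,.086)
go(T[0],T[1],.053,80.5)"
```

```text
t 18.93 pos [ 0.5372 -0.0252  0.1976] psi 80.5 turn rv [-0.    -0.001  0.   ] rows>=0.0 dp after turn [ -1.2 144.6  -4.1] F [-0.4  0.5 -1.8] grip 0.101
```

{"fn": "step_arm", "kwargs": {
  "plan": [
    {"dp": [-1.2, 40, -4], "turn": [0, 0, 0]},
    {"dp": [0, 40, 0], "turn": [0, 0, 0]},
    {"dp": [0, 30, 0], "turn": [0, 0, 0]},
    {"dp": [0, 20, 0], "turn": [0, 0, 0]},
    {"dp": [0, 8, 0], "turn": [0, 0, 0]},
    {"dp": [0, 3, 0], "turn": [0, 0, 0]},
    {"dp": [0, 2, 0], "turn": [0, 0, 0]},
    {"dp": [0, 1.5, 0], "turn": [0, 0, 0]},
    {"dp": [0, 1, 0], "turn": [0, 0, 0]},
    {"dp": [0, 0, 0], "turn": [0, 0, 0]}
  ]
}}

```text
t: 20.18
position: [0.5412, -0.0275, 0.0523]
orientation: [[0.165, 0.001, -0.986], [0.986, 0.0, 0.165], [0.0, -1.0, -0.0]]
contact_force: [-1.0, -0.9, 2.5]
grip_width: 0.103
```

Contact. Release, rise high and look.

{"fn": "step_arm", "kwargs": {
  "plan": [
    {"dp": [0, 0, 0], "turn": [0, 0, 0]},
    {"dp": [0, 0, 0], "turn": [0, 0, 0]},
    {"dp": [0, 0, 0], "turn": [0, 0, 0]},
    {"dp": [0, -20, 0], "turn": [0, 0, 0]},
    {"dp": [0, -40, 0], "turn": [0, 0, 0]},
    {"dp": [0, -50, 0], "turn": [0, 0, 0]},
    {"dp": [0, -50, 0], "turn": [0, 0, 0]},
    {"dp": [0, -50, 0], "turn": [0, 0, 0]},
    {"dp": [0, -40, 0], "turn": [0, 0, 0]},
    {"dp": [0, 0, 0], "turn": [0, 0, 0]}
  ],
  "jaw": -0.45
}}

```text
t: 21.42
position: [0.5423, -0.0276, 0.3048]
orientation: [[0.165, 0.005, -0.986], [0.986, 0.001, 0.165], [0.002, -1.0, -0.005]]
contact_force: [0.5, 0.1, -0.3]
grip_width: 0.277
```

```bash
python3 w.py w10
python3 - <<'E'
from h import *
look()
np.set_printoptions(precision=4,suppress=True)
z=np.load("wl.npz");W=cloud("wrist",z["d"],z["T"]).reshape(-1,3);P=np.c_[topress(W),W[:,2]];P=P[np.isfinite(P[:,0])]
k=P[(abs(P[:,0])<.06)&(P[:,1]>.01)&(P[:,1]<.21)&(P[:,2]>.07)&(P[:,2]<.088)]
for y in(.036,.086,.136,.186):
    a=k[abs(k[:,1]-y)<.02];print(y,len(a),a.mean(0) if len(a) else 0,a.min(0) if len(a) else 0,a.max(0) if len(a) else 0)
S,d=ctrl.capture("scene");V=cloud("scene",d);cv2.imwrite("pics/s2.png",S[:,:,::-1])
q=V.reshape(-1,3);P=np.c_[topress(q),q[:,2]];P=P[np.isfinite(P[:,0])]
for lo in np.arange(.1,.24,.02):
    a=P[(P[:,1]>.18)&(P[:,1]<.218)&(P[:,2]>lo)&(P[:,2]<lo+.02)&(P[:,0]>.05)&(P[:,0]<.15)];print("lid z",lo,np.median(a,0),len(a))
a=P[(P[:,1]>0)&(P[:,1]<.22)&(P[:,0]>.10)&(P[:,0]<.15)&(P[:,2]>.12)];print("handle",a.mean(0),a.min(0),a.max(0))
E
```

```text
[283. 212.] 326 ctr [0.5742 0.0753 0.0495] rect [580.1  83.6] [51. 88.] jaw psi 76.0
[411. 253.] 381 ctr [ 0.4457 -0.3167  0.0639] rect [ 441.7 -315.2] [57.9 68.7] jaw psi 64.0
0.036 0 0 0 0
0.086 399 [-0.0038  0.0856  0.0816] [-0.0367  0.0814  0.071 ] [0.0328 0.0905 0.0841]
0.136 462 [-0.0042  0.1348  0.0807] [-0.0374  0.1303  0.0702] [0.0317 0.1406 0.0837]
0.186 498 [-0.0026  0.1848  0.0802] [-0.037   0.1807  0.0702] [0.0332 0.1914 0.0839]
lid z 0.1 [0.0791 0.2    0.1104] 32
lid z 0.12000000000000001 [0.0805 0.1981 0.1302] 37
lid z 0.14 [0.082  0.1998 0.1506] 36
lid z 0.16000000000000003 [0.0837 0.1983 0.1687] 34
lid z 0.18000000000000002 [0.0853 0.1992 0.1887] 44
lid z 0.2 [0.0867 0.1988 0.2103] 39
lid z 0.22000000000000003 [0.0867 0.1993 0.2297] 61
handle [0.12   0.1101 0.2014] [0.1    0.0538 0.1947] [0.1279 0.1648 0.2084]
```

View pics/w10.png

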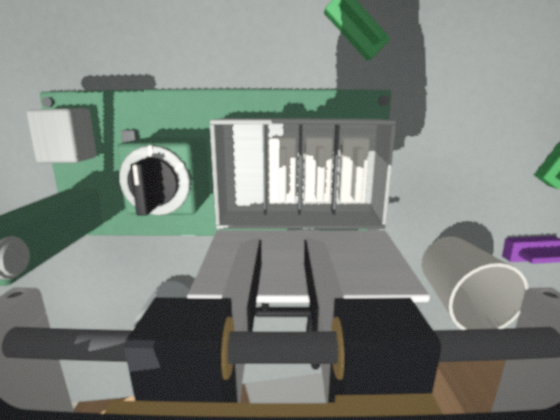

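View pics/s2.png

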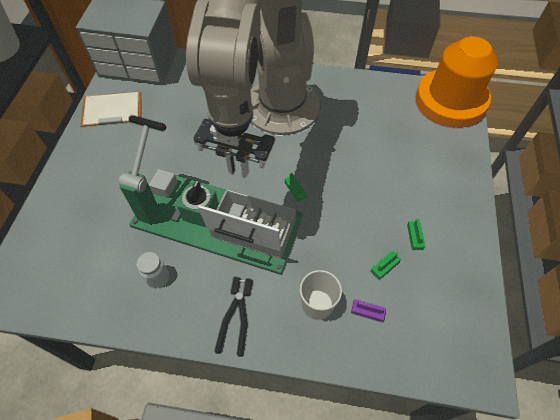

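```bash
python3 -c "
from h import *
T=press(.125,.195);print(T)
go(T[0],T[1],.305,80.5)"
```

```text
[0.68224001 0.05982187]
t 21.57 pos [ 0.5405 -0.0274  0.3011] psi 80.5 turn rv [-0.001  0.    -0.   ] rows>=0.0 dp after turn [ 109.5   -3.9 -125.4] F [ 0.5  0.6 -1.1] grip 0.276
```

{"fn": "step_arm", "kwargs": {
  "plan": [
    {"dp": [27, 0, -31], "turn": [0, 0, 0]},
    {"dp": [27, 0, -31], "turn": [0, 0, 0]},
    {"dp": [27, 0, -31], "turn": [0, 0, 0]},
    {"dp": [28.5, 0, -32], "turn": [0, 0, 0]},
    {"dp": [0, 0, 0], "turn": [0, 0, 0]},
    {"dp": [0, 30, 0], "turn": [0, 0, 0]},
    {"dp": [0, 40, 0], "turn": [0, 0, 0]},
    {"dp": [0, 26, 0], "turn": [0, 0, 0]},
    {"dp": [0, 0, 0], "turn": [0, 0, 0]}
  ],
  "jaw": -1
}}

```text
t: 22.7
position: [0.6805, 0.0592, 0.2034]
orientation: [[0.166, -0.005, -0.986], [0.986, -0.001, 0.166], [-0.002, -1.0, 0.004]]
contact_force: [0.7, 0.2, 0.2]
grip_width: 0.006
```

```bash
python3 -c "
from h import *
T=press(.100,.195);print(T)
go(T[0],T[1],.205,80.5)
S,d=ctrl.capture('scene');cv2.imwrite('pics/s3.png',S[:,:,::-1])"
```

```text
[0.65758215 0.06394376]
t 22.70 pos [0.6805 0.0592 0.2034] psi 80.5 turn rv [-0.004 -0.001 -0.002] rows>=0.0 dp after turn [ 0.9 -1.6 23.4] F [0.7 0.2 0.2] grip 0.006
```

View pics/s3.png

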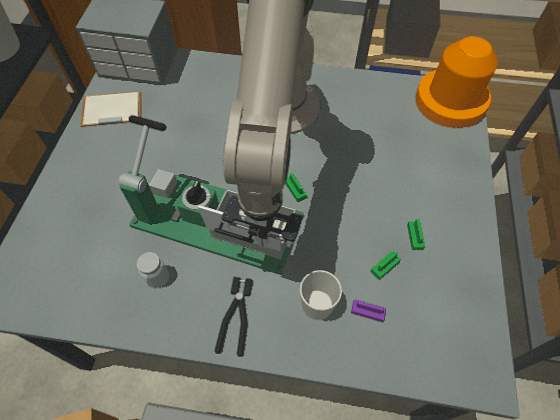

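{"fn": "step_arm", "kwargs": {
  "plan": [
    {"dp": [0, 0, 12], "turn": [0, 0, 0]},
    {"dp": [0, 0, 12], "turn": [0, 0, 0]},
    {"dp": [0, 0, 12], "turn": [0, 0, 0]},
    {"dp": [0, 0, 10], "turn": [0, 0, 0]},
    {"dp": [0, 0, 10], "turn": [0, 0, 0]},
    {"dp": [0, 2, 10], "turn": [0, 0, 0]},
    {"dp": [0, 2, 10], "turn": [0, 0, 0]},
    {"dp": [0, 3, 9], "turn": [0, 0, 0]},
    {"dp": [0, 4, 10], "turn": [0, 0, 0]}
  ]
}}

```text
t: 23.88
position: [0.588, 0.0757, 0.1946]
orientation: [[0.165, -0.0, -0.986], [0.986, -0.0, 0.165], [-0.0, -1.0, 0.0]]
contact_force: [2.2, -0.2, 1.6]
grip_width: 0.008
```

```bash
python3 -c "
from h import *
s=ctrl.read_state();print(topress(s['position']))
T=press(.012,.195);print(T)
go(T[0],T[1],.183,80.5)
S,d=ctrl.capture('scene');cv2.imwrite('pics/s4.png',S[100:310,100:400,::-1].repeat(2,0).repeat(2,1))"
```

```text
[0.02943134 0.19515332]
[0.57078649 0.0784528 ]
t 23.88 pos [0.588  0.0757 0.1946] psi 80.5 turn rv [-0.  0. -0.] rows>=0.0 dp after turn [-0.2 11.6 17.4] F [ 2.2 -0.2  1.6] grip 0.008
```

View pics/s4.png

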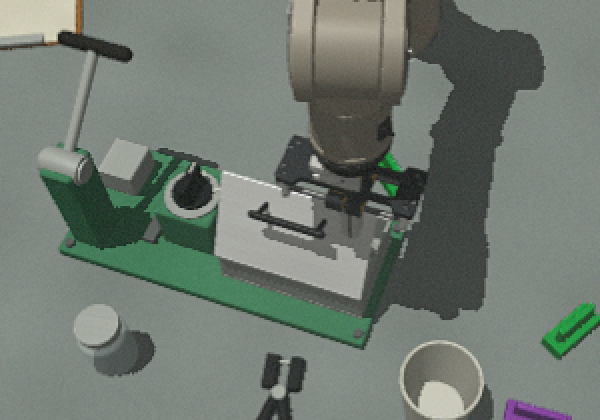

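{"fn": "step_arm", "kwargs": {
  "plan": [
    {"dp": [0, 6, 9], "turn": [0, 0, 0]},
    {"dp": [0, 6, 9], "turn": [0, 0, 0]},
    {"dp": [0, 7, 8], "turn": [0, 0, 0]},
    {"dp": [0, 7, 7], "turn": [0, 0, 0]},
    {"dp": [0, 8, 7], "turn": [0, 0, 0]},
    {"dp": [0, 8, 6], "turn": [0, 0, 0]},
    {"dp": [0, 9, 5], "turn": [0, 0, 0]},
    {"dp": [0, 9, 4], "turn": [0, 0, 0]},
    {"dp": [0, 9, 3], "turn": [0, 0, 0]},
    {"dp": [0, 9, 3], "turn": [0, 0, 0]}
  ]
}}

```text
t: 25.18
position: [0.5284, 0.0856, 0.1163]
orientation: [[0.165, -0.0, -0.986], [0.986, -0.0, 0.165], [-0.0, -1.0, -0.0]]
contact_force: [0.5, -0.0, 1.2]
grip_width: 0.004
```

{"fn": "step_arm", "kwargs": {
  "plan": [
    {"dp": [0, 6, 1], "turn": [0, 0, 0]},
    {"dp": [0, 6, 1], "turn": [0, 0, 0]},
    {"dp": [0, 4, 0], "turn": [0, 0, 0]},
    {"dp": [0, 2, 0], "turn": [0, 0, 0]},
    {"dp": [0, 0, 0], "turn": [0, 0, 0]}
  ]
}}

```text
t: 25.8
position: [0.5266, 0.0859, 0.099]
orientation: [[0.165, 0.0, -0.986], [0.986, -0.0, 0.165], [-0.0, -1.0, -0.0]]
contact_force: [0.3, 0.2, -0.5]
grip_width: 0.005
```

{"fn": "step_arm", "kwargs": {
  "plan": [
    {"dp": [0, 1.5, 0], "turn": [0, 0, 0]},
    {"dp": [0, 1.5, 0], "turn": [0, 0, 0]},
    {"dp": [0, 0, 0], "turn": [0, 0, 0]}
  ]
}}

```text
t: 26.18
position: [0.527, 0.086, 0.0982]
orientation: [[0.166, 0.001, -0.986], [0.986, 0.001, 0.166], [0.001, -1.0, -0.001]]
contact_force: [-15.6, -2.9, 46.6]
grip_width: 0.004
```

```bash
python3 -c "
from h import *
S,d=ctrl.capture('scene');cv2.imwrite('pics/s5.png',S[100:310,100:400,::-1].repeat(2,0).repeat(2,1))
V=cloud('scene',d).reshape(-1,3);P=np.c_[topress(V),V[:,2]];P=P[np.isfinite(P[:,0])]
for x in np.arange(-.06,.08,.02):
  a=P[(abs(P[:,0]-x)<.01)&(P[:,1]>.0)&(P[:,1]<.05)];print(x,np.median(a[:,2]),len(a))
print(ctrl.read_state()['contact_force'])"
```

```text
-0.06 0.0990463754120956 81
-0.039999999999999994 0.09935402143414929 93
-0.01999999999999999 0.09932564717603165 90
1.3877787807814457e-17 0.09902177636520837 96
0.020000000000000018 0.09937847626820084 97
0.04000000000000002 0.09930964936231379 101
0.060000000000000026 0.0859803706621114 243
0.08000000000000002 0.022785818788647383 140
[-15.1418586   -3.20572255  46.82344261]
```

View pics/s5.png

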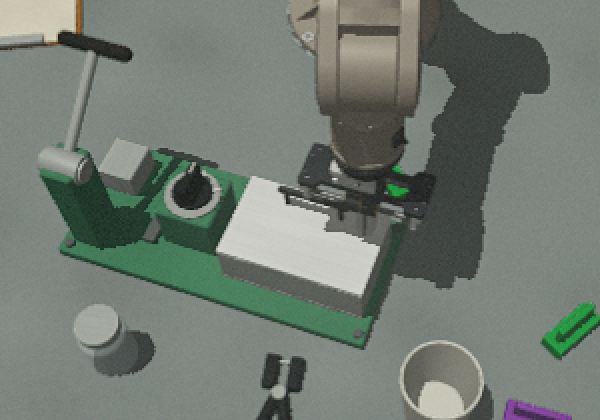

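{"fn": "step_arm", "kwargs": {
  "plan": [
    {"dp": [0, -2, 0], "turn": [0, 0, 0]},
    {"dp": [0, -10, 0], "turn": [0, 0, 0]},
    {"dp": [0, -40, 0], "turn": [0, 0, 0]},
    {"dp": [0, -50, 0], "turn": [0, 0, 0]},
    {"dp": [0, -20, 0], "turn": [0, 0, 0]},
    {"dp": [0, 0, 0], "turn": [0, 0, 0]},
    {"dp": [0, 0, 0], "turn": [0, 0, 0]}
  ],
  "jaw": -0.1
}}

```text
t: 27.1
position: [0.5261, 0.0859, 0.2173]
orientation: [[0.165, -0.001, -0.986], [0.986, -0.0, 0.165], [-0.0, -1.0, 0.001]]
contact_force: [0.2, -0.9, 0.4]
grip_width: 0.446
```

```bash
python3 w.py w11; python3 -c "
from h import *
z=np.load('wl.npz')
for n in ('wrist','top','scene'):
  if n=='wrist': W=cloud(n,z['d'],z['T'])
  else: p,d=ctrl.capture(n);W=cloud(n,d)
  W=W.reshape(-1,3);P=np.c_[topress(W),W[:,2]];P=P[np.isfinite(P[:,0])]
  a=P[(P[:,1]<-0.02)&(P[:,1]>-.115)&(P[:,2]>.155)&(P[:,2]<.2)&(abs(P[:,0])<.06)];print(n,len(a),a.mean(0) if len(a) else 0, np.median(a,0),a.min(0),a.max(0))
  a=P[(P[:,0]>-.05)&(P[:,0]<.05)&(P[:,1]>.01)&(P[:,1]<.2)&(P[:,2]>.05)];print('lid med',np.percentile(a[:,2],[10,50]))
T=press(0.001,-.0655);print(T)
go(T[0],T[1],.21,80.5)"
```

```text
return _methods._mean(a, axis=axis, dtype=dtype,
  ret = um.true_divide(
Traceback (most recent call last):
ValueError: zero-size array to reduction operation minimum which has no identity
```

View pics/w11.png

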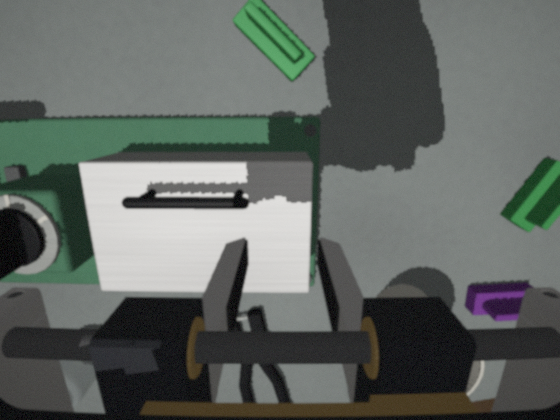

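Lid shut; go on to the knob.

```bash
python3 -c "
from h import *
T=press(0.001,-.0655);print(T)
go(T[0],T[1],.24,80.5)"
```

```text
[ 0.51698697 -0.17666847]
t 27.15 pos [0.526  0.0858 0.217 ] psi 80.5 turn rv [-0.001  0.    -0.001] rows>=0.0 dp after turn [-260.4  -23.   -34.4] F [ 0.3  0.3 -0.2] grip 0.448
```

{"fn": "step_arm", "kwargs": {
  "plan": [
    {"dp": [0, -23, 0], "turn": [0, 0, 0]},
    {"dp": [-43.4, 0, -5.7], "turn": [0, 0, 0]},
    {"dp": [-43.4, 0, -5.7], "turn": [0, 0, 0]},
    {"dp": [-43.4, 0, -5.7], "turn": [0, 0, 0]},
    {"dp": [-43.4, 0, -5.7], "turn": [0, 0, 0]},
    {"dp": [-43.4, 0, -5.7], "turn": [0, 0, 0]},
    {"dp": [-43.4, 0, -5.9], "turn": [0, 0, 0]},
    {"dp": [0, 0, 0], "turn": [0, 0, 0]},
    {"dp": [0, 0, 0], "turn": [0, 0, 0]}
  ]
}}

```text
t: 28.28
position: [0.5172, -0.1761, 0.2401]
orientation: [[0.165, -0.002, -0.986], [0.986, 0.0, 0.165], [-0.0, -1.0, 0.002]]
contact_force: [0.1, 0.8, -0.0]
grip_width: 0.449
```

```bash
python3 w.py w12
python3 - <<'E'
from h import *
z=np.load('wl.npz')
for n in ('wrist',):
  W=cloud(n,z['d'],z['T'])
  W=W.reshape(-1,3);P=np.c_[topress(W),W[:,2]];P=P[np.isfinite(P[:,0])]
  a=P[(P[:,1]<-0.02)&(P[:,1]>-.115)&(P[:,2]>.15)&(P[:,2]<.18)&(abs(P[:,0])<.06)];print(n,len(a))
  if len(a): print(np.median(a,0),a.min(0),a.max(0))
  b=P[(P[:,1]<-0.15)&(P[:,2]>.27)];print(len(b))
  if len(b): print(np.median(b,0),b.min(0),b.max(0))
T=press(0.001,-.0655)
go(T[0],T[1],.136,80.5)
E
```

```text
wrist 1042
[-0.00468902 -0.06699896  0.16065675] [-0.03177507 -0.07337382  0.15005435] [ 0.02578257 -0.06011526  0.16349093]
1892
[-0.080851   -0.1635395   0.30252835] [-0.09257871 -0.21163309  0.27002815] [-0.02915881 -0.15951372  0.30941697]
t 28.32 pos [ 0.5174 -0.1757  0.2403] psi 80.5 turn rv [-0.001  0.001 -0.   ] rows>=0.0 dp after turn [ -1.  104.3   0.2] F [0.3 0.1 0.3] grip 0.448
```

View pics/w12.png

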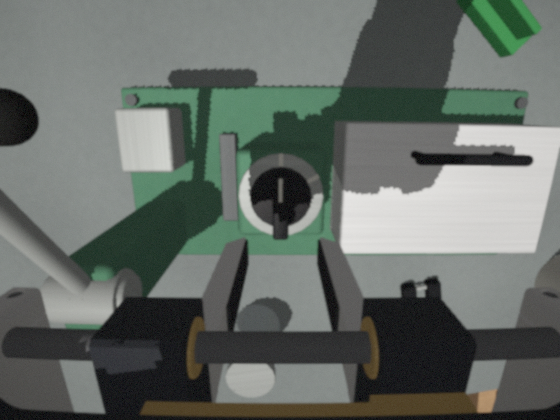

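{"fn": "step_arm", "kwargs": {
  "plan": [
    {"dp": [-1.8, 40, 1], "turn": [0, 0, 0]},
    {"dp": [0, 35, 0], "turn": [0, 0, 0]},
    {"dp": [0, 18, 0], "turn": [0, 0, 0]},
    {"dp": [0, 8, 0], "turn": [0, 0, 0]},
    {"dp": [0, 1, 0], "turn": [0, 0, 0]},
    {"dp": [0, 0, 0], "turn": [0, 0, 0]}
  ]
}}

```text
t: 29.08
position: [0.5168, -0.1782, 0.1398]
orientation: [[0.165, 0.001, -0.986], [0.986, -0.0, 0.165], [0.0, -1.0, -0.001]]
contact_force: [0.0, 0.2, -0.2]
grip_width: 0.449
```

{"fn": "step_arm", "kwargs": {
  "plan": [
    {"dp": [0, 0, 0], "turn": [0, 0, 0]},
    {"dp": [0, 0, 0], "turn": [0, 0, 0]},
    {"dp": [0, 0, 0], "turn": [0, 0, 0]},
    {"dp": [0, 0, 0], "turn": [0, 0, 0]},
    {"dp": [0, 0, 0], "turn": [0, 0, 0]},
    {"dp": [0, 0, 0], "turn": [0, 0, 0]}
  ],
  "jaw": -1,
  "newtons": 35
}}

```text
t: 29.82
position: [0.5163, -0.178, 0.1391]
orientation: [[0.165, 0.0, -0.986], [0.986, 0.0, 0.165], [0.0, -1.0, -0.0]]
contact_force: [-0.6, 2.7, 4.9]
grip_width: 0.145
```

```bash
python3 -c "
from h import *
s=ctrl.read_state();print(topress(s['position']),s['position'],s['contact_force'],s['wrist_torque'],s['grip_width']*94, s['joint_pos'])"
```

```text
[ 0.00055952 -0.06694277] [ 0.51631464 -0.17801887  0.13913131] [-0.61794772  2.66816559  4.91018134] [ 0.63398638  0.17163778 -0.04264098] 13.645405817203763 [-12.4814463   18.28604346  30.03949641 113.77342159 -11.70096144
  50.84594332 104.24227884]
```

{"fn": "step_arm", "kwargs": {
  "plan": [
    {"dp": [0, 0, 0], "turn": [0, 0.1, 0]},
    {"dp": [0, 0, 0], "turn": [0, 0.1, 0]},
    {"dp": [0, 0, 0], "turn": [0, 0.1, 0]}
  ]
}}

```text
t: 30.2
position: [0.5162, -0.1785, 0.1391]
orientation: [[0.452, 0.0, -0.892], [0.892, -0.0, 0.452], [-0.0, -1.0, -0.0]]
contact_force: [-0.6, -1.1, 3.2]
grip_width: 0.145
```

```bash
cat > st.py <<'E'
from h import *
s=ctrl.read_state();R=s['orientation'];print(s['t'],topress(s['position']).round(4),s['position'].round(4),"F",s['contact_force'].round(1),"T",s['wrist_torque'].round(2),"g",round(s['grip_width']*94,1),"q",s['joint_pos'].round(1),"psi",np.degrees(np.arctan2(R[1,0],R[0,0])).round(1))
E
python3 st.py
```

```text
30.2 [ 0.0005 -0.0674] [ 0.5162 -0.1785  0.1391] F [-0.6 -1.1  3.2] T [-0.07  0.35  0.45] g 13.6 q [-15.5  18.9  33.9 113.9 -13.4  51.   88.6] psi 63.1
```

{"fn": "step_arm", "kwargs": {
  "plan": [
    {"dp": [0, 0, 0], "turn": [0, 0.1, 0]},
    {"dp": [0, 0, 0], "turn": [0, 0.1, 0]},
    {"dp": [0, 0, 0], "turn": [0, 0.1, 0]},
    {"dp": [0, 0, 0], "turn": [0, 0.1, 0]},
    {"dp": [0, 0, 0], "turn": [0, 0.1, 0]}
  ]
}}

```text
t: 30.82
position: [0.5157, -0.179, 0.1391]
orientation: [[0.825, -0.001, -0.566], [0.566, -0.001, 0.825], [-0.001, -1.0, -0.0]]
contact_force: [-4.3, -2.8, 5.7]
grip_width: 0.15
```

```bash
python3 st.py
```

```text
30.825 [ 0.0001 -0.068 ] [ 0.5157 -0.179   0.1391] F [-4.3 -2.8  5.7] T [-0.68  1.17  0.11] g 14.1 q [-20.5  20.2  40.6 114.2 -16.6  51.4  63.2] psi 34.4
```

{"fn": "step_arm", "kwargs": {
  "plan": [
    {"dp": [0, 0, 0], "turn": [0, 0.09, 0]},
    {"dp": [0, 0, 0], "turn": [0, 0.09, 0]},
    {"dp": [0, 0, 0], "turn": [0, 0.06, 0]},
    {"dp": [0, 0, 0], "turn": [0, 0, 0]}
  ]
}}

```text
t: 31.32
position: [0.5154, -0.1792, 0.1391]
orientation: [[0.935, -0.001, -0.355], [0.355, -0.001, 0.935], [-0.001, -1.0, -0.0]]
contact_force: [-6.0, -2.3, 10.0]
grip_width: 0.146
```

```bash
python3 st.py; python3 -c "
from h import *
S,d=ctrl.capture('scene');cv2.imwrite('pics/s6.png',S[60:270,60:360,::-1].repeat(2,0).repeat(2,1))"
```

```text
31.325 [-0.0002 -0.0682] [ 0.5154 -0.1792  0.1391] F [-6.  -2.3 10. ] T [-0.77  1.69 -0.28] g 13.8 q [-23.   21.   43.9 114.3 -18.4  51.7  51.4] psi 20.8
```

View pics/s6.png

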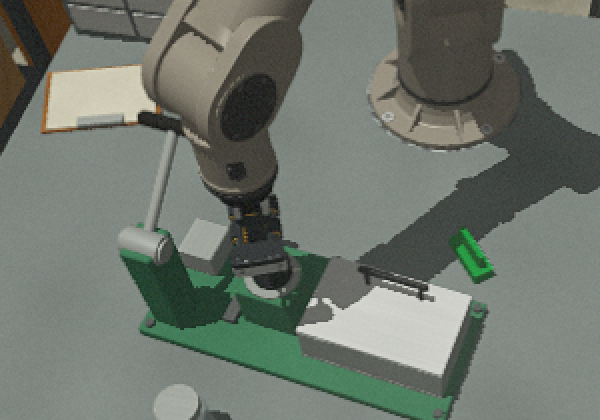

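{"fn": "step_arm", "kwargs": {
  "plan": [
    {"dp": [0, 0, 0], "turn": [0, 0, 0]},
    {"dp": [0, 0, 0], "turn": [0, 0, 0]},
    {"dp": [0, 0, 0], "turn": [0, 0, 0]},
    {"dp": [0, -15, 0], "turn": [0, 0, 0]},
    {"dp": [0, -30, 0], "turn": [0, 0, 0]},
    {"dp": [0, 0, 0], "turn": [0, -0.17, 0]},
    {"dp": [0, 0, 0], "turn": [0, -0.17, 0]},
    {"dp": [0, 0, 0], "turn": [0, -0.17, 0]},
    {"dp": [0, 0, 0], "turn": [0, -0.17, 0]},
    {"dp": [0, -30, 0], "turn": [0, -0.17, 0]}
  ],
  "jaw": -0.2
}}

```text
t: 32.62
position: [0.5153, -0.1781, 0.214]
orientation: [[0.343, -0.003, -0.939], [0.939, -0.0, 0.343], [-0.001, -1.0, 0.002]]
contact_force: [0.8, -0.8, 0.1]
grip_width: 0.397
```

{"fn": "step_arm", "kwargs": {
  "plan": [
    {"dp": [0, -40, 0], "turn": [0, -0.17, 0]},
    {"dp": [0, -40, 0], "turn": [0, 0, 0]},
    {"dp": [0, 0, 0], "turn": [0, 0, 0]},
    {"dp": [0, 0, 0], "turn": [0, 0, 0]}
  ]
}}

```text
t: 33.12
position: [0.516, -0.1781, 0.2941]
orientation: [[0.185, 0.0, -0.983], [0.983, 0.0, 0.185], [0.0, -1.0, -0.0]]
contact_force: [-0.5, -0.5, -1.0]
grip_width: 0.4
```

```bash
python3 st.py;python3 w.py w13
cat > knob.py <<'E'
from h import *
np.set_printoptions(precision=4,suppress=True)
z=np.load('wl.npz')
def an(n,W):
  W=W.reshape(-1,3);P=np.c_[topress(W),W[:,2]];P=P[np.isfinite(P[:,0])]
  a=P[(P[:,1]<-0.02)&(P[:,1]>-.115)&(P[:,2]>.15)&(P[:,2]<.172)&(abs(P[:,0])<.06)]
  if len(a)>20:
    x=a[:,:2]-a[:,:2].mean(0);w,v=np.linalg.eigh(x.T@x);r=cv2.minAreaRect((a[:,:2]*1000).astype(np.float32))
    print(n,'knob',len(a),a.mean(0),'ang',np.degrees(np.arctan2(v[1,1],v[0,1])),cv2.boxPoints(r).round(0).tolist())
  b=P[(P[:,1]<-0.15)&(P[:,2]>.27)]
  if len(b): print(n,'lever',len(b),np.median(b,0),b.min(0),b.max(0))
an('wrist',cloud('wrist',z['d'],z['T']))
for n in('top','scene'):
  p,d=ctrl.capture(n);an(n,cloud(n,d))
E
python3 knob.py
```

```text
33.125 [ 0.0003 -0.0671] [ 0.516  -0.1781  0.2941] F [-0.5 -0.5 -1. ] T [-0.02  0.04  0.01] g 37.6 q [-18.9   8.6  35.4 103.9  -5.4  69.1  97.5] psi 79.3
wrist knob 822 [-0.0038 -0.0668  0.1598] ang 119.69802653617344 [[-23.0, -45.0], [6.0, -96.0], [18.0, -89.0], [-11.0, -38.0]]
wrist lever 6112 [-0.0778 -0.1978  0.3056] [-0.093  -0.2228  0.27  ] [-0.0268 -0.16    0.3115]
scene knob 114 [ 0.0019 -0.0674  0.1584] ang 117.81061338971833 [[-19.0, -46.0], [8.0, -98.0], [23.0, -90.0], [-4.0, -38.0]]
scene lever 161 [-0.0409 -0.2138  0.3083] [-0.0893 -0.2714  0.2703] [ 0.0337 -0.1501  0.4374]
```

View pics/w13.png

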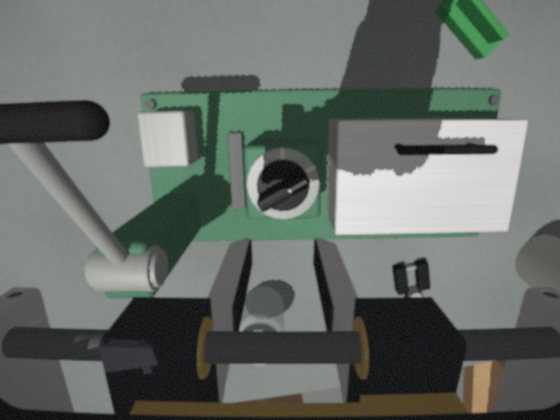

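{"fn": "step_arm", "kwargs": {
  "plan": [
    {"dp": [0, -40, 0], "turn": [0, 0.17, 0]},
    {"dp": [0, -30, 0], "turn": [0, 0.17, 0]},
    {"dp": [0, 0, 0], "turn": [0, 0.17, 0]},
    {"dp": [0, 0, 0], "turn": [0, 0.17, 0]},
    {"dp": [0, 0, 0], "turn": [0, 0.17, 0]},
    {"dp": [0, 0, 0], "turn": [0, 0.17, 0]},
    {"dp": [0, 0, 0], "turn": [0, 0.17, 0]},
    {"dp": [0, 0, 0], "turn": [0, 0.17, 0]},
    {"dp": [0, 0, 0], "turn": [0, 0.17, 0]},
    {"dp": [0, 0, 0], "turn": [0, 0.02, 0]}
  ],
  "jaw": 0.1
}}

```text
t: 34.52
position: [0.516, -0.178, 0.3634]
orientation: [[0.986, -0.001, 0.164], [-0.164, -0.0, 0.986], [-0.001, -1.0, -0.0]]
contact_force: [0.4, 0.1, 0.3]
grip_width: 0.55
```

```bash
python3 st.py; python3 -c "
from h import *
T=press(-.079,-.181);print(T)
go(T[0],T[1],.37,-9.5)"; python3 w.py w14; python3 knob.py
```

```text
34.525 [ 0.0003 -0.067 ] [ 0.516  -0.178   0.3634] F [0.4 0.1 0.3] T [-0.08  0.07  0.02] g 51.7 q [-26.7   6.4  43.5  98.1  -4.5  77.3   8.2] psi -9.5
[ 0.4190387  -0.27739774]
t 34.52 pos [ 0.516  -0.178   0.3634] psi -9.5 turn rv [ 0.     0.001 -0.001] rows>=0.0 dp after turn [ -79.2   -6.6 -114. ] F [0.4 0.1 0.3] grip 0.550
wrist knob 545 [-0.0022 -0.0653  0.1602] ang 119.41008185494904 [[-23.0, -45.0], [6.0, -95.0], [18.0, -88.0], [-10.0, -38.0]]
wrist lever 242 [-0.0725 -0.2418  0.3035] [-0.0787 -0.2625  0.2934] [-0.0619 -0.214   0.3097]
top knob 98 [ 0.0004 -0.0653  0.1591] ang 119.80389113815116 [[-20.0, -44.0], [9.0, -95.0], [21.0, -88.0], [-8.0, -37.0]]
scene knob 111 [ 0.0023 -0.068   0.1589] ang 118.9110465989418 [[-20.0, -46.0], [6.0, -98.0], [22.0, -90.0], [-4.0, -38.0]]
scene lever 120 [-0.0735 -0.2463  0.3055] [-0.091  -0.2735  0.2709] [-0.0237 -0.2079  0.3129]
```

View pics/w14.png

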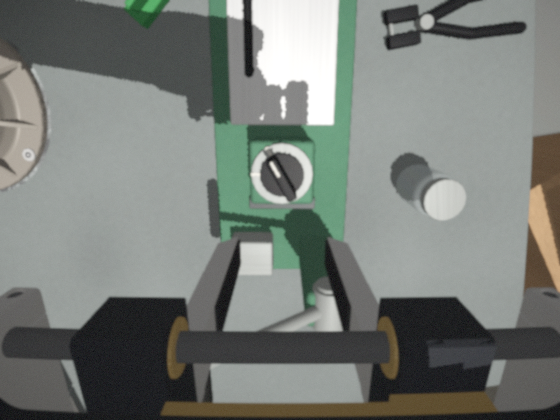

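{"fn": "step_arm", "kwargs": {
  "plan": [
    {"dp": [-20, -6, -28], "turn": [0, 0, 0]},
    {"dp": [-20, 0, -28], "turn": [0, 0, 0]},
    {"dp": [-20, 0, -29], "turn": [0, 0, 0]},
    {"dp": [-19, 0, -29], "turn": [0, 0, 0]},
    {"dp": [0, 0, 0], "turn": [0, 0, 0]},
    {"dp": [0, 0, 0], "turn": [0, 0, 0]}
  ]
}}

```text
t: 35.42
position: [0.4194, -0.2776, 0.37]
orientation: [[0.987, 0.0, 0.164], [-0.164, 0.0, 0.987], [0.0, -1.0, 0.0]]
contact_force: [1.1, 0.6, -0.3]
grip_width: 0.553
```

```bash
python3 st.py; python3 -c "
from h import *
T=press(-.079,-.181);
go(T[0],T[1],.2825,-9.5)
p,d=ctrl.capture('scene');W=cloud('scene',d).reshape(-1,3);P=np.c_[topress(W),W[:,2]];P=P[np.isfinite(P[:,0])]
b=P[(P[:,1]<-0.225)&(P[:,1]>-.3)&(P[:,2]>.27)&(P[:,2]<.33)];print(len(b),b.min(0),b.max(0))
"; python3 w.py w15
```

```text
35.425 [-0.0786 -0.1811] [ 0.4194 -0.2776  0.37  ] F [ 1.1  0.6 -0.3] T [-0.07  0.06  0.03] g 52.0 q [-21.3  -0.6  48.1 102.4   0.5  78.   17.3] psi -9.4
t 35.42 pos [ 0.4194 -0.2776  0.37  ] psi -9.4 turn rv [-0.     0.001  0.   ] rows>=0.0 dp after turn [-0.4 87.5  0.1] F [ 1.1  0.6 -0.3] grip 0.553
121 [-0.09042052 -0.27221385  0.29067667] [-0.06686515 -0.22512923  0.31372571]
```

View pics/w15.png

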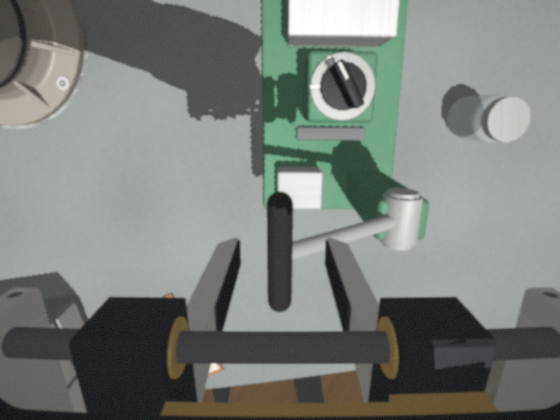

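{"fn": "step_arm", "kwargs": {
  "plan": [
    {"dp": [0, 30, 0], "turn": [0, 0, 0]},
    {"dp": [0, 30, 0], "turn": [0, 0, 0]},
    {"dp": [0, 20, 0], "turn": [0, 0, 0]},
    {"dp": [0, 7, 0], "turn": [0, 0, 0]},
    {"dp": [0, 0, 0], "turn": [0, 0, 0]}
  ]
}}

```text
t: 36.15
position: [0.4198, -0.2774, 0.2831]
orientation: [[0.987, -0.001, 0.164], [-0.164, -0.0, 0.987], [-0.001, -1.0, -0.0]]
contact_force: [-0.6, 0.5, 0.9]
grip_width: 0.552
```

{"fn": "step_arm", "kwargs": {
  "plan": [
    {"dp": [0, 0, 0], "turn": [0, 0, 0]},
    {"dp": [0, 0, 0], "turn": [0, 0, 0]},
    {"dp": [0, 0, 0], "turn": [0, 0, 0]},
    {"dp": [0, 0, 0], "turn": [0, 0, 0]},
    {"dp": [0, 0, 0], "turn": [0, 0, 0]},
    {"dp": [0, 0, 0], "turn": [0, 0, 0]}
  ],
  "jaw": -1,
  "newtons": 45
}}

```text
t: 36.9
position: [0.4171, -0.2773, 0.2827]
orientation: [[0.986, -0.004, 0.165], [-0.165, 0.002, 0.986], [-0.005, -1.0, 0.002]]
contact_force: [-17.2, 5.3, 12.5]
grip_width: 0.225
```

```bash
python3 st.py; python3 w.py w16
python3 - <<'E'
import numpy as np
px,pz,r=.06,.205,.17
for seq in ([35-4*i for i in range(16)],):
    P=np.array([(px-r*np.cos(np.radians(a)),pz+r*np.sin(np.radians(a))) for a in seq])
    D=np.diff(P,axis=0)*1000
    print([(int(seq[i+1]),round(d[0],1),round(-d[1],1)) for i,d in enumerate(D)])
E
```

```text
36.9 [-0.0809 -0.1812] [ 0.4171 -0.2773  0.2827] F [-17.2   5.3  12.5] T [ 1.27  4.4  -0.01] g 21.1 q [-19.7   4.   49.4 110.2  -3.3  67.5  21.3] psi -9.5
[(31, np.float64(-6.5), np.float64(10.0)), (27, np.float64(-5.8), np.float64(10.4)), (23, np.float64(-5.0), np.float64(10.8)), (19, np.float64(-4.3), np.float64(11.1)), (15, np.float64(-3.5), np.float64(11.3)), (11, np.float64(-2.7), np.float64(11.6)), (7, np.float64(-1.9), np.float64(11.7)), (3, np.float64(-1.0), np.float64(11.8)), (-1, np.float64(-0.2), np.float64(11.9)), (-5, np.float64(0.6), np.float64(11.8)), (-9, np.float64(1.4), np.float64(11.8)), (-13, np.float64(2.3), np.float64(11.6)), (-17, np.float64(3.1), np.float64(11.5)), (-21, np.float64(3.9), np.float64(11.2)), (-25, np.float64(4.6), np.float64(10.9))]
```

View pics/w16.png

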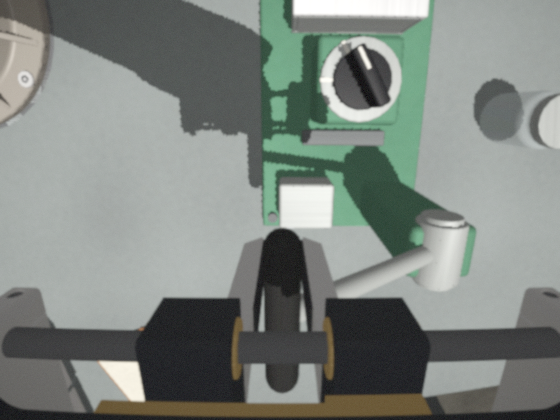

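{"fn": "step_arm", "kwargs": {
  "plan": [
    {"dp": [-2, 0, 0], "turn": [0, 0, 0]},
    {"dp": [0, 0, 0], "turn": [0, 0, 0]}
  ]
}}

```text
t: 37.2
position: [0.4172, -0.2773, 0.283]
orientation: [[0.986, -0.0, 0.164], [-0.164, 0.0, 0.986], [-0.0, -1.0, 0.0]]
contact_force: [-3.2, 0.3, 2.3]
grip_width: 0.223
```

```bash
python3 st.py
```

```text
37.2 [-0.0808 -0.1812] [ 0.4172 -0.2773  0.283 ] F [-3.2  0.3  2.3] T [ 0.07  1.24 -0.1 ] g 20.9 q [-19.8   3.7  49.3 110.3  -3.1  67.3  21.1] psi -9.5
```

{"fn": "step_arm", "kwargs": {
  "plan": [
    {"dp": [-6.5, 10, 0], "turn": [0, 0, 0]},
    {"dp": [-5.8, 10.4, 0], "turn": [0, 0, 0]},
    {"dp": [-5, 10.8, 0], "turn": [0, 0, 0]},
    {"dp": [0, 0, 0], "turn": [0, 0, 0]}
  ]
}}

```text
t: 37.7
position: [0.4011, -0.2745, 0.2519]
orientation: [[0.986, 0.001, 0.164], [-0.164, -0.0, 0.986], [0.001, -1.0, -0.0]]
contact_force: [3.3, -0.4, 1.4]
grip_width: 0.222
```

```bash
python3 st.py
```

```text
37.7 [-0.0972 -0.1811] [ 0.4011 -0.2745  0.2519] F [ 3.3 -0.4  1.4] T [-0.15 -0.66  0.  ] g 20.9 q [-19.5   3.5  49.4 114.5  -3.   63.2  21.7] psi -9.4
```

{"fn": "step_arm", "kwargs": {
  "plan": [
    {"dp": [-4, 11.1, 0], "turn": [0, 0, 0]},
    {"dp": [-3.3, 11.3, 0], "turn": [0, 0, 0]},
    {"dp": [-2.5, 11.6, 0], "turn": [0, 0, 0]},
    {"dp": [-1.8, 11.7, 0], "turn": [0, 0, 0]},
    {"dp": [-1, 11.8, 0], "turn": [0, 0, 0]},
    {"dp": [0, 0, 0], "turn": [0, 0, 0]}
  ]
}}

```text
t: 38.45
position: [0.3876, -0.2722, 0.1941]
orientation: [[0.986, -0.002, 0.165], [-0.165, 0.0, 0.986], [-0.002, -1.0, 0.0]]
contact_force: [-5.7, 3.5, 5.9]
grip_width: 0.222
```

```bash
python3 st.py; python3 w.py w17
```

```text
38.45 [-0.1109 -0.1811] [ 0.3876 -0.2722  0.1941] F [-5.7  3.5  5.9] T [0.59 1.19 0.02] g 20.9 q [-17.6   7.2  49.5 119.8  -6.6  55.8  25.9] psi -9.5
```

View pics/w17.png

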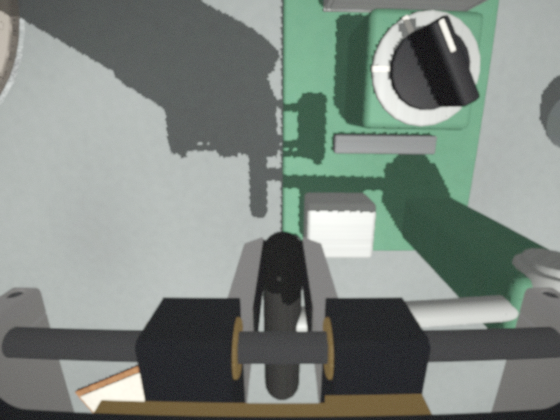

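{"fn": "step_arm", "kwargs": {
  "plan": [
    {"dp": [-0.6, 11.9, 0], "turn": [0, 0, 0]},
    {"dp": [0.6, 11.8, 0], "turn": [0, 0, 0]},
    {"dp": [1.4, 11.8, 0], "turn": [0, 0, 0]},
    {"dp": [2.3, 11.6, 0], "turn": [0, 0, 0]},
    {"dp": [3.1, 11.5, 0], "turn": [0, 0, 0]},
    {"dp": [0, 0, 0], "turn": [0, 0, 0]}
  ]
}}

```text
t: 39.25
position: [0.3921, -0.2729, 0.1347]
orientation: [[0.986, -0.006, 0.165], [-0.165, 0.002, 0.986], [-0.006, -1.0, 0.001]]
contact_force: [-15.8, 2.9, 4.7]
grip_width: 0.222
```

```bash
python3 st.py
```

```text
39.25 [-0.1063 -0.181 ] [ 0.3921 -0.2729  0.1347] F [-15.8   2.9   4.7] T [0.56 3.39 0.01] g 20.9 q [-13.5  14.4  47.2 122.6 -13.9  48.7  32.7] psi -9.5
```

Run:
```python
import numpy as np
from scipy.optimize import least_squares
P=np.array([(-.0808,.283),(-.0972,.2519),(-.1109,.1941),(-.1063,.1347)])
for free in(0,1):
  f=lambda p:np.hypot(P[:,0]-p[0],P[:,1]-p[1])-(p[2] if free else .17)
  s=least_squares(f,[.06,.19,.17]);print(s.x,s.fun*1000, np.degrees(np.arctan2(P[:,1]-s.x[1],s.x[0]-P[:,0])))
```

```text
[0.05763131 0.18284819 0.17      ] [ 0.86138636 -0.46862362 -1.09349947  0.85585299] [ 35.88485794  24.03596038   3.81962299 -16.36801598]
[0.0794854  0.17915296 0.19101556] [-0.02964484  0.05998764 -0.04431431  0.01397206] [ 32.93873146  22.37853535   4.48904938 -13.45620275]
```

{"fn": "step_arm", "kwargs": {
  "plan": [
    {"dp": [1.5, 11.2, 0], "turn": [0, 0, 0]},
    {"dp": [3.8, 8, 0], "turn": [0, 0, 0]},
    {"dp": [0, 0, 0], "turn": [0, 0, 0]}
  ]
}}

```text
t: 39.62
position: [0.3977, -0.2739, 0.1157]
orientation: [[0.986, -0.005, 0.165], [-0.165, 0.002, 0.986], [-0.005, -1.0, 0.001]]
contact_force: [-14.2, 2.1, 3.4]
grip_width: 0.227
```

```bash
python3 st.py
```

```text
39.625 [-0.1007 -0.1811] [ 0.3977 -0.2739  0.1157] F [-14.2   2.1   3.4] T [0.4  3.11 0.05] g 21.3 q [-11.8  17.   45.8 122.9 -16.6  46.6  34.9] psi -9.5
```

{"fn": "step_arm", "kwargs": {
  "plan": [
    {"dp": [1, 3, 0], "turn": [0, 0, 0]},
    {"dp": [0, 0, 0], "turn": [0, 0, 0]}
  ]
}}

```text
t: 39.88
position: [0.3987, -0.2741, 0.113]
orientation: [[0.986, -0.004, 0.165], [-0.165, 0.002, 0.986], [-0.005, -1.0, 0.001]]
contact_force: [-15.3, 2.0, 4.3]
grip_width: 0.227
```

{"fn": "step_arm", "kwargs": {
  "plan": [
    {"dp": [0.5, 2, 0], "turn": [0, 0, 0]},
    {"dp": [0, 0, 0], "turn": [0, 0, 0]}
  ]
}}

```text
t: 40.12
position: [0.3993, -0.2742, 0.1112]
orientation: [[0.986, -0.004, 0.165], [-0.165, 0.002, 0.986], [-0.004, -1.0, 0.001]]
contact_force: [-14.5, 1.9, 3.1]
grip_width: 0.226
```

{"fn": "step_arm", "kwargs": {
  "plan": [
    {"dp": [0.5, 2, 0], "turn": [0, 0, 0]},
    {"dp": [0, 0, 0], "turn": [0, 0, 0]}
  ]
}}

```text
t: 40.38
position: [0.4001, -0.2743, 0.1093]
orientation: [[0.986, -0.004, 0.165], [-0.165, 0.002, 0.986], [-0.004, -1.0, 0.001]]
contact_force: [-13.8, 1.9, 4.9]
grip_width: 0.222
```

{"fn": "step_arm", "kwargs": {
  "plan": [
    {"dp": [0.5, 1.5, 0], "turn": [0, 0, 0]},
    {"dp": [0, 0, 0], "turn": [0, 0, 0]}
  ]
}}

```text
t: 40.62
position: [0.4006, -0.2744, 0.1078]
orientation: [[0.986, -0.003, 0.165], [-0.165, 0.002, 0.986], [-0.004, -1.0, 0.001]]
contact_force: [-13.6, 1.9, 3.9]
grip_width: 0.225
```

```bash
python3 st.py; python3 w.py w18
python3 - <<'E'
from h import *
for n in('scene','top'):
  p,d=ctrl.capture(n);cv2.imwrite(f'pics/{n}7.png',p[60:270,60:360,::-1].repeat(2,0).repeat(2,1) if n=='scene' else p[150:330,300:560,::-1].repeat(3,0).repeat(3,1))
  W=cloud(n,d).reshape(-1,3);P=np.c_[topress(W),W[:,2]];P=P[np.isfinite(P[:,0])]
  # arm
  for lo in np.arange(-.12,.06,.02):
    a=P[(P[:,1]<-0.195)&(P[:,1]>-.232)&(P[:,0]>lo)&(P[:,0]<lo+.02)&(P[:,2]>.09)&(P[:,2]<.3)]
    if len(a): print(n,round(lo+.01,2),len(a),np.percentile(a[:,2],[20,50,80]).round(4))
E
```

```text
40.625 [-0.0977 -0.1811] [ 0.4006 -0.2744  0.1078] F [-13.6   1.9   3.9] T [ 0.23  2.64 -0.03] g 21.2 q [-11.   18.   45.1 123.  -17.8  45.7  35.8] psi -9.5
scene -0.09 11 [0.2477 0.2542 0.2576]
scene -0.07 49 [0.2282 0.2453 0.2499]
scene -0.05 35 [0.2241 0.2445 0.2488]
scene -0.03 66 [0.1677 0.2456 0.2493]
scene -0.01 91 [0.1779 0.2208 0.2474]
scene 0.01 31 [0.181  0.187  0.1891]
scene 0.03 39 [0.2063 0.2106 0.2117]
scene 0.05 66 [0.2173 0.2207 0.2231]
top -0.05 22 [0.1581 0.1624 0.239 ]
top -0.03 47 [0.2442 0.2467 0.2486]
top -0.01 39 [0.1817 0.2447 0.2471]
top 0.01 42 [0.1817 0.1842 0.1871]
top 0.03 99 [0.1797 0.2044 0.2093]
top 0.05 100 [0.2148 0.2192 0.2218]
```

View pics/scene7.png

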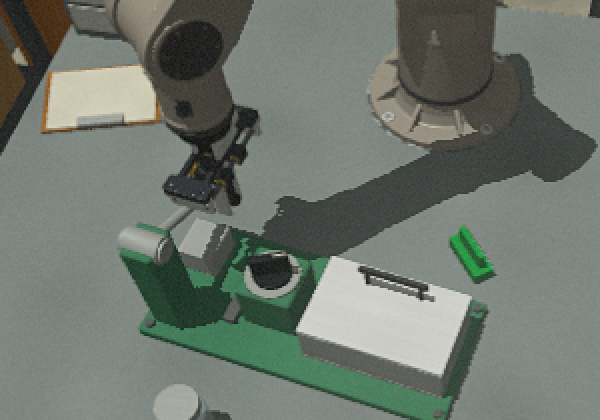

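View pics/w18.png

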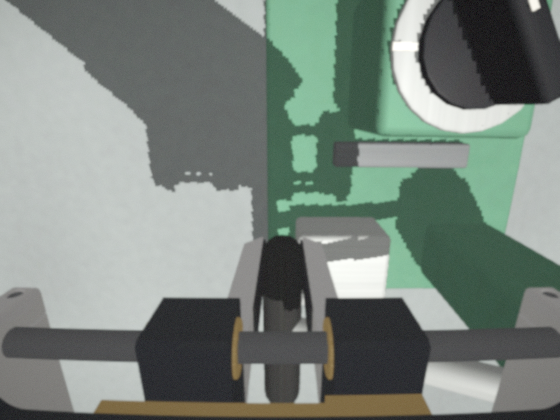

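{"fn": "step_arm", "kwargs": {
  "plan": [
    {"dp": [0, 1.5, 0], "turn": [0, 0, 0]},
    {"dp": [0, 0, 0], "turn": [0, 0, 0]}
  ]
}}

```text
t: 41.02
position: [0.4011, -0.2745, 0.1065]
orientation: [[0.986, -0.003, 0.165], [-0.165, 0.001, 0.986], [-0.003, -1.0, 0.001]]
contact_force: [-10.2, 1.4, 5.3]
grip_width: 0.219
```

{"fn": "step_arm", "kwargs": {
  "plan": [
    {"dp": [0, 1.5, 0], "turn": [0, 0, 0]},
    {"dp": [0, 0, 0], "turn": [0, 0, 0]}
  ]
}}

```text
t: 41.28
position: [0.4017, -0.2746, 0.1052]
orientation: [[0.986, -0.002, 0.164], [-0.164, 0.001, 0.986], [-0.002, -1.0, 0.001]]
contact_force: [-8.6, 2.2, 6.4]
grip_width: 0.224
```

```bash
python3 st.py
```

```text
41.275 [-0.0966 -0.1811] [ 0.4017 -0.2746  0.1052] F [-8.6  2.2  6.4] T [ 0.32  1.75 -0.03] g 21.1 q [-10.8  18.3  44.8 123.1 -18.1  45.3  36.1] psi -9.5
```

{"fn": "step_arm", "kwargs": {
  "plan": [
    {"dp": [0.5, 2, 0], "turn": [0, 0, 0]},
    {"dp": [0, 0, 0], "turn": [0, 0, 0]}
  ]
}}

```text
t: 41.52
position: [0.4025, -0.2748, 0.1033]
orientation: [[0.986, -0.001, 0.164], [-0.164, 0.001, 0.986], [-0.001, -1.0, 0.001]]
contact_force: [-7.4, 1.9, 6.0]
grip_width: 0.22
```

{"fn": "step_arm", "kwargs": {
  "plan": [
    {"dp": [0.5, 2, 0], "turn": [0, 0, 0]},
    {"dp": [0, 0, 0], "turn": [0, 0, 0]}
  ]
}}

```text
t: 41.78
position: [0.4032, -0.2749, 0.1016]
orientation: [[0.986, -0.001, 0.164], [-0.164, 0.001, 0.986], [-0.001, -1.0, 0.001]]
contact_force: [-9.3, 3.2, 15.9]
grip_width: 0.222
```

```bash
python3 st.py
```

```text
41.775 [-0.0951 -0.1811] [ 0.4032 -0.2749  0.1016] F [-9.3  3.2 15.9] T [0.66 1.95 0.03] g 20.9 q [-10.4  18.8  44.5 123.1 -18.7  44.9  36.5] psi -9.5
```

Force is starting to rise – near the stop. One more.

{"fn": "step_arm", "kwargs": {
  "plan": [
    {"dp": [0.4, 1.2, 0], "turn": [0, 0, 0]},
    {"dp": [0, 0, 0], "turn": [0, 0, 0]},
    {"dp": [0, 0, 0], "turn": [0, 0, 0]}
  ]
}}

```text
t: 42.15
position: [0.4035, -0.275, 0.1008]
orientation: [[0.986, -0.001, 0.165], [-0.165, 0.001, 0.986], [-0.001, -1.0, 0.001]]
contact_force: [-12.7, 6.6, 28.7]
grip_width: 0.225
```

```bash
python3 st.py
```

```text
42.15 [-0.0947 -0.1812] [ 0.4035 -0.275   0.1008] F [-12.7   6.6  28.7] T [1.21 2.81 0.  ] g 21.2 q [-10.3  18.9  44.4 123.1 -18.8  44.8  36.6] psi -9.5
```

Run:
```python
from h import *
np.set_printoptions(precision=4,suppress=True)
for n in('scene','top'):
  p,d=ctrl.capture(n)
  W=cloud(n,d).reshape(-1,3);P=np.c_[topress(W),W[:,2]];C=p.reshape(-1,3);ok=np.isfinite(P[:,0]);P=P[ok]
  a=P[(P[:,1]<-0.2)&(P[:,1]>-.228)&(P[:,0]>-.06)&(P[:,0]<.025)&(P[:,2]>.12)&(P[:,2]<.2)]
  print(n,len(a))
  for x in np.arange(-.06,.02,.01):
    b=a[(a[:,0]>x)&(a[:,0]<x+.01)]
    if len(b)>2: print(round(x+.005,3),len(b),np.percentile(b[:,2],[50,90]))
```

```text
scene 84
-0.035 10 [0.163  0.1677]
-0.025 17 [0.1655 0.1712]
-0.015 15 [0.1726 0.1893]
-0.005 16 [0.1765 0.1799]
0.005 14 [0.1827 0.1864]
0.015 11 [0.1865 0.1897]
top 76
-0.045 9 [0.1554 0.1595]
-0.035 10 [0.1589 0.1608]
-0.005 4 [0.176  0.1795]
0.005 21 [0.1798 0.1835]
0.015 22 [0.1845 0.1867]
```

{"fn": "step_arm", "kwargs": {
  "plan": [
    {"dp": [-2.8, -5.6, 0], "turn": [0, 0, 0]},
    {"dp": [-2.5, -5.6, 0], "turn": [0, 0, 0]},
    {"dp": [-2.2, -5.6, 0], "turn": [0, 0, 0]},
    {"dp": [-2, -5.6, 0], "turn": [0, 0, 0]},
    {"dp": [-1.7, -5.6, 0], "turn": [0, 0, 0]},
    {"dp": [-1.4, -5.6, 0], "turn": [0, 0, 0]},
    {"dp": [0, 0, 0], "turn": [0, 0, 0]}
  ]
}}

```text
t: 43.12
position: [0.3914, -0.2729, 0.1338]
orientation: [[0.986, 0.001, 0.164], [-0.164, 0.0, 0.986], [0.0, -1.0, 0.0]]
contact_force: [-2.5, 0.7, 5.3]
grip_width: 0.224
```

```bash
python3 st.py
```

```text
43.125 [-0.107  -0.1811] [ 0.3914 -0.2729  0.1338] F [-2.5  0.7  5.3] T [ 0.01  0.83 -0.07] g 21.1 q [-13.6  14.2  47.4 122.9 -14.   48.2  32.9] psi -9.5
```

{"fn": "step_arm", "kwargs": {
  "plan": [
    {"dp": [-1.2, -6, 0], "turn": [0, 0, 0]},
    {"dp": [-1, -6, 0], "turn": [0, 0, 0]},
    {"dp": [-0.8, -6, 0], "turn": [0, 0, 0]},
    {"dp": [-0.7, -6, 0], "turn": [0, 0, 0]},
    {"dp": [-0.5, -6, 0], "turn": [0, 0, 0]},
    {"dp": [-0.3, -6, 0], "turn": [0, 0, 0]},
    {"dp": [0, -6, 0], "turn": [0, 0, 0]},
    {"dp": [0.1, -6, 0], "turn": [0, 0, 0]},
    {"dp": [0.3, -6, 0], "turn": [0, 0, 0]},
    {"dp": [0.5, -6, 0], "turn": [0, 0, 0]}
  ]
}}

```text
t: 44.38
position: [0.3886, -0.2727, 0.1941]
orientation: [[0.986, 0.001, 0.164], [-0.164, -0.001, 0.986], [0.001, -1.0, -0.001]]
contact_force: [6.2, -5.4, -2.0]
grip_width: 0.224
```

```bash
python3 st.py
```

```text
44.375 [-0.1098 -0.1813] [ 0.3886 -0.2727  0.1941] F [ 6.2 -5.4 -2. ] T [-1.06 -0.79  0.  ] g 21.1 q [-18.    7.2  50.  119.8  -6.7  55.6  26. ] psi -9.5
```

{"fn": "step_arm", "kwargs": {
  "plan": [
    {"dp": [0.8, -5.8, 0], "turn": [0, 0, 0]},
    {"dp": [0.9, -5.8, 0], "turn": [0, 0, 0]},
    {"dp": [1.0, -5.8, 0], "turn": [0, 0, 0]},
    {"dp": [1.1, -5.8, 0], "turn": [0, 0, 0]},
    {"dp": [1.2, -5.8, 0], "turn": [0, 0, 0]},
    {"dp": [1.4, -5.8, 0], "turn": [0, 0, 0]},
    {"dp": [1.5, -5.8, 0], "turn": [0, 0, 0]},
    {"dp": [1.7, -5.8, 0], "turn": [0, 0, 0]},
    {"dp": [1.9, -5.8, 0], "turn": [0, 0, 0]},
    {"dp": [2.1, -5.8, 0], "turn": [0, 0, 0]}
  ]
}}

```text
t: 45.62
position: [0.4114, -0.2766, 0.2541]
orientation: [[0.987, 0.019, 0.161], [-0.161, -0.009, 0.987], [0.02, -1.0, -0.006]]
contact_force: [81.0, -29.6, -55.1]
grip_width: 0.222
```

```bash
python3 st.py
```

```text
45.625 [-0.0866 -0.1815] [ 0.4114 -0.2766  0.2541] F [ 81.  -29.6 -55.1] T [ -6.12 -16.46  -0.17] g 20.8 q [-20.1   3.8  49.8 114.   -3.3  62.4  21.8] psi -9.3
```

{"fn": "step_arm", "kwargs": {
  "plan": [
    {"dp": [3, 1, 0], "turn": [0, 0, 0]},
    {"dp": [3, 1, 0], "turn": [0, 0, 0]},
    {"dp": [0, 0, 0], "turn": [0, 0, 0]}
  ]
}}

```text
t: 46.0
position: [0.4094, -0.2761, 0.2504]
orientation: [[0.986, 0.004, 0.164], [-0.164, -0.002, 0.986], [0.004, -1.0, -0.001]]
contact_force: [11.3, -5.3, -1.4]
grip_width: 0.227
```

```bash
python3 st.py
```

```text
46.0 [-0.0887 -0.1813] [ 0.4094 -0.2761  0.2504] F [11.3 -5.3 -1.4] T [-1.32 -2.79 -0.09] g 21.3 q [-19.8   4.8  50.  113.9  -4.1  62.9  22.6] psi -9.4
```

```bash
python3 w.py w19
python3 - <<'E'
from h import *
p,d=ctrl.capture('scene');cv2.imwrite('pics/s8.png',p[60:270,60:360,::-1].repeat(2,0).repeat(2,1))
W=cloud('scene',d).reshape(-1,3);P=np.c_[topress(W),W[:,2]];P=P[np.isfinite(P[:,0])]
b=P[(P[:,1]<-0.235)&(P[:,1]>-.29)&(P[:,2]>.2)&(P[:,2]<.35)&(P[:,0]<0)];print(len(b),b.min(0),b.max(0),np.median(b,0))
E
```

```text
Traceback (most recent call last):
ValueError: zero-size array to reduction operation minimum which has no identity
```

View pics/w19.png

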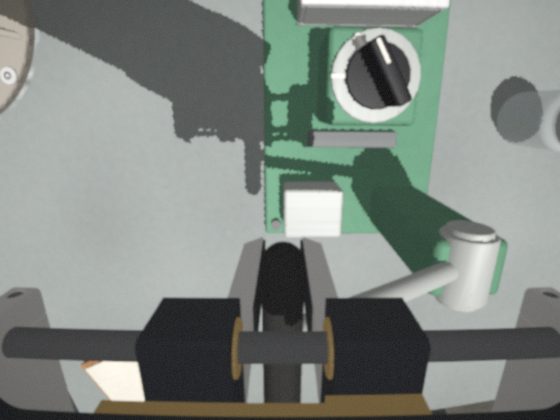

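View pics/s8.png

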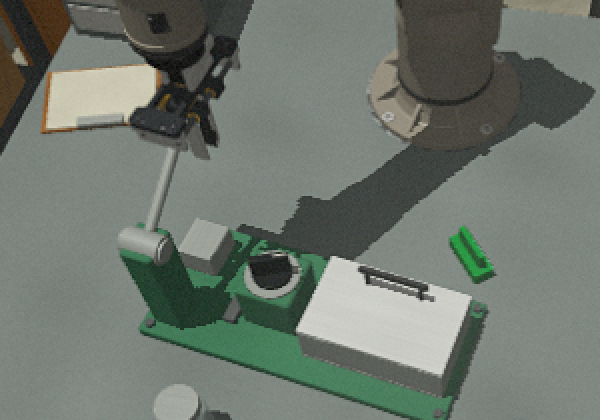

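{"fn": "step_arm", "kwargs": {
  "plan": [
    {"dp": [1.4, -1.7, 0], "turn": [0, 0, 0]},
    {"dp": [1.4, -1.7, 0], "turn": [0, 0, 0]},
    {"dp": [1.3, -1.7, 0], "turn": [0, 0, 0]},
    {"dp": [0, 0, 0], "turn": [0, 0, 0]}
  ]
}}

```text
t: 46.6
position: [0.4121, -0.2766, 0.255]
orientation: [[0.986, 0.002, 0.164], [-0.164, -0.001, 0.986], [0.002, -1.0, -0.001]]
contact_force: [5.8, -4.9, -4.2]
grip_width: 0.221
```

```bash
python3 st.py
```

```text
46.6 [-0.0859 -0.1813] [ 0.4121 -0.2766  0.255 ] F [ 5.8 -4.9 -4.2] T [-1.17 -0.91 -0.04] g 20.8 q [-19.8   4.9  50.  113.1  -4.2  63.6  22.6] psi -9.5
```

{"fn": "step_arm", "kwargs": {
  "plan": [
    {"dp": [1.4, -1.7, 0], "turn": [0, 0, 0]},
    {"dp": [1.2, -1.7, 0], "turn": [0, 0, 0]},
    {"dp": [1.1, -1.7, 0], "turn": [0, 0, 0]},
    {"dp": [0, 0, 0], "turn": [0, 0, 0]}
  ]
}}

```text
t: 47.1
position: [0.415, -0.277, 0.2597]
orientation: [[0.986, 0.0, 0.164], [-0.164, -0.0, 0.986], [0.0, -1.0, -0.0]]
contact_force: [1.6, -5.4, -3.8]
grip_width: 0.219
```

```bash
python3 st.py
```

```text
47.1 [-0.0831 -0.1813] [ 0.415  -0.277   0.2597] F [ 1.6 -5.4 -3.8] T [-1.03  0.19 -0.09] g 20.6 q [-19.8   5.1  50.  112.4  -4.3  64.3  22.6] psi -9.5
```

{"fn": "step_arm", "kwargs": {
  "plan": [
    {"dp": [1.0, -1.4, 0], "turn": [0, 0, 0]},
    {"dp": [0.8, -1.2, 0], "turn": [0, 0, 0]},
    {"dp": [0, 0, 0], "turn": [0, 0, 0]}
  ]
}}

```text
t: 47.48
position: [0.4166, -0.2772, 0.2623]
orientation: [[0.986, -0.0, 0.164], [-0.164, -0.0, 0.986], [-0.0, -1.0, -0.0]]
contact_force: [-0.6, -4.5, -1.6]
grip_width: 0.22
```

```bash
python3 st.py
```

```text
47.475 [-0.0815 -0.1812] [ 0.4166 -0.2772  0.2623] F [-0.6 -4.5 -1.6] T [-1.    0.65 -0.01] g 20.6 q [-19.8   5.2  50.  112.1  -4.4  64.7  22.5] psi -9.5
```

{"fn": "step_arm", "kwargs": {
  "plan": [
    {"dp": [0.6, -1, 0], "turn": [0, 0, 0]},
    {"dp": [0, -1, 0], "turn": [0, 0, 0]},
    {"dp": [0, 0, 0], "turn": [0, 0, 0]}
  ]
}}

```text
t: 47.85
position: [0.4175, -0.2774, 0.2639]
orientation: [[0.986, 0.0, 0.164], [-0.164, -0.001, 0.986], [0.0, -1.0, -0.001]]
contact_force: [4.7, -7.7, -12.4]
grip_width: 0.223
```

```bash
python3 st.py
python3 - <<'E'
from h import *
for n in('scene','top'):
  p,d=ctrl.capture(n);
  W=cloud(n,d);P=np.dstack([topress(W),W[...,2]])
  m=(p.max(2)<70)&(P[...,1]<-.225)&(P[...,1]>-.29)&(P[...,0]<-.03)&(P[...,0]>-.13)&(P[...,2]>.1)
  b=P[m];print(n,len(b), np.median(b,0) if len(b) else 0,b.min(0) if len(b) else 0,b.max(0) if len(b) else 0)
E
```

```text
47.85 [-0.0806 -0.1813] [ 0.4175 -0.2774  0.2639] F [  4.7  -7.7 -12.4] T [-1.68 -0.71 -0.07] g 21.0 q [-19.8   5.1  50.  111.9  -4.3  64.9  22.5] psi -9.5
scene 82 [-0.04652332 -0.23028203  0.62647747] [-0.06485246 -0.24521367  0.59182404] [-0.04074363 -0.22500338  0.66799228]
top 12 [-0.04780826 -0.22731726  0.64882144] [-0.05368849 -0.22951502  0.63522486] [-0.04371082 -0.22535436  0.65828196]
```

{"fn": "step_arm", "kwargs": {
  "plan": [
    {"dp": [0, 0.8, 0], "turn": [0, 0, 0]},
    {"dp": [0, 0, 0], "turn": [0, 0, 0]}
  ]
}}

```text
t: 48.2
position: [0.4173, -0.2774, 0.2635]
orientation: [[0.986, 0.0, 0.164], [-0.164, -0.0, 0.986], [0.0, -1.0, -0.0]]
contact_force: [0.1, -3.8, -0.2]
grip_width: 0.219
```

{"fn": "step_arm", "kwargs": {
  "plan": [
    {"dp": [0, 0, 0], "turn": [0, 0, 0]},
    {"dp": [0, 0, 0], "turn": [0, 0, 0]},
    {"dp": [0, 0, 0], "turn": [0, 0, 0]},
    {"dp": [0, 0, 0], "turn": [0, 0, 0]}
  ],
  "jaw": 0
}}

```text
t: 48.7
position: [0.4174, -0.2771, 0.2634]
orientation: [[0.986, 0.0, 0.164], [-0.164, 0.0, 0.986], [0.0, -1.0, 0.0]]
contact_force: [0.8, -0.4, 0.5]
grip_width: 0.502
```

```bash
python3 st.py
```

```text
48.7 [-0.0807 -0.181 ] [ 0.4174 -0.2771  0.2634] F [ 0.8 -0.4  0.5] T [-0.04  0.12  0.01] g 47.1 q [-19.8   5.2  50.  111.9  -4.4  64.8  22.5] psi -9.4
```

{"fn": "step_arm", "kwargs": {
  "plan": [
    {"dp": [0, -20, 0], "turn": [0, 0, 0]},
    {"dp": [0, -30, 0], "turn": [0, 0, 0]},
    {"dp": [0, -30, 0], "turn": [0, 0, 0]},
    {"dp": [0, 0, 0], "turn": [0, 0, 0]},
    {"dp": [0, 0, 0], "turn": [0, 0, 0]}
  ]
}}

```text
t: 49.32
position: [0.4171, -0.277, 0.3429]
orientation: [[0.986, -0.0, 0.164], [-0.164, 0.0, 0.986], [-0.0, -1.0, 0.0]]
contact_force: [0.2, 0.3, -0.3]
grip_width: 0.502
```

```bash
python3 st.py; python3 w.py w20
python3 - <<'E'
from h import *
np.set_printoptions(precision=4,suppress=True)
def an(n,p,W):
  P=np.dstack([topress(W),W[...,2]])
  m=(p.max(2)<90)&(P[...,1]<-.15)&(P[...,1]>-.29)&(P[...,0]<-.03)&(P[...,0]>-.13)&(P[...,2]>.1)&(P[...,2]<.33)
  b=P[m];print(n,len(b), np.median(b,0) if len(b) else 0,np.percentile(b,1,0) if len(b) else 0,np.percentile(b,99,0) if len(b) else 0)
for n in('scene','top'):
  p,d=ctrl.capture(n);an(n,p,cloud(n,d))
z=np.load('wl.npz');an('wrist',z['p'],cloud('wrist',z['d'],z['T']))
E
```

```text
49.325 [-0.0809 -0.1809] [ 0.4171 -0.277   0.3429] F [ 0.2  0.3 -0.3] T [-0.07  0.07  0.03] g 47.2 q [-2.190e+01  1.000e-01  4.940e+01  1.052e+02 -1.000e-01  7.470e+01
  1.800e+01] psi -9.4
scene 256 [-0.0733 -0.2096  0.3057] [-0.087  -0.2649  0.2705] [-0.0355 -0.1627  0.3126]
top 139 [-0.08   -0.1822  0.3057] [-0.0898 -0.2134  0.2934] [-0.0624 -0.1603  0.3112]
wrist 3269 [-0.0822 -0.2073  0.3082] [-0.0918 -0.2644  0.3018] [-0.072  -0.1619  0.3107]
```

View pics/w20.png

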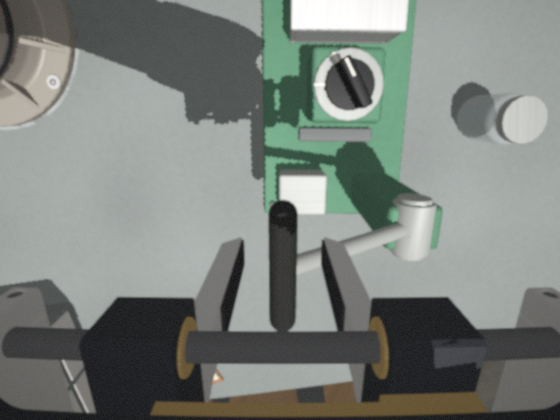

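{"fn": "step_arm", "kwargs": {
  "plan": [
    {"dp": [0, 5, 0], "turn": [0, 0, 0]},
    {"dp": [0, 5, 0], "turn": [0, 0, 0]},
    {"dp": [0, 5, 0], "turn": [0, 0, 0]},
    {"dp": [0, 5, 0], "turn": [0, 0, 0]},
    {"dp": [0, 3, 0], "turn": [0, 0, 0]},
    {"dp": [0, 2, 0], "turn": [0, 0, 0]},
    {"dp": [0, 2, 0], "turn": [0, 0, 0]},
    {"dp": [0, 2, 0], "turn": [0, 0, 0]},
    {"dp": [0, 0, 0], "turn": [0, 0, 0]}
  ],
  "jaw": -1,
  "newtons": 20
}}

```text
t: 50.6
position: [0.4172, -0.2772, 0.3143]
orientation: [[0.986, -0.0, 0.164], [-0.164, 0.0, 0.986], [-0.0, -1.0, -0.0]]
contact_force: [0.4, -0.5, 0.4]
grip_width: 0.003
```

```bash
python3 st.py
```

```text
50.6 [-0.0808 -0.1811] [ 0.4172 -0.2772  0.3143] F [ 0.4 -0.5  0.4] T [-0.04  0.08  0.03] g 0.3 q [-21.4   1.7  49.8 107.8  -1.3  71.2  19.4] psi -9.5
```

Just above the bar. Press down along the arc (contact is from above, the spring keeps it seated).

{"fn": "step_arm", "kwargs": {
  "plan": [
    {"dp": [-1, 2.5, 0], "turn": [0, 0, 0]},
    {"dp": [-3, 5, 0], "turn": [0, 0, 0]},
    {"dp": [-3, 5, 0], "turn": [0, 0, 0]},
    {"dp": [-3, 5, 0], "turn": [0, 0, 0]},
    {"dp": [0, 0, 0], "turn": [0, 0, 0]}
  ]
}}

```text
t: 51.22
position: [0.4067, -0.2755, 0.2965]
orientation: [[0.986, -0.001, 0.165], [-0.165, 0.001, 0.986], [-0.001, -1.0, 0.0]]
contact_force: [-3.1, 0.1, 4.0]
grip_width: 0.008
```

```bash
python3 st.py; python3 w.py w21
```

```text
51.225 [-0.0915 -0.1812] [ 0.4067 -0.2755  0.2965] F [-3.1  0.1  4. ] T [0.14 0.86 0.04] g 0.8 q [-21.4   1.1  49.8 110.3  -0.9  69.   19.3] psi -9.5
```

View pics/w21.png

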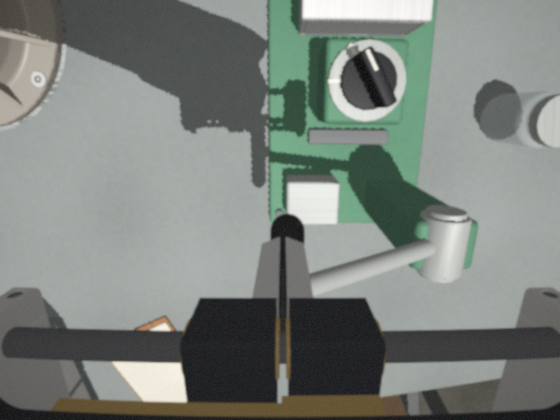

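Run:
```python
import numpy as np
al=[28.3,25,22,19,16,13,10,7,4,1,-2,-5,-8,-11,-14,-17,-20,-22,-24,-25]
X=.0585-.17*np.cos(np.radians(al));Z=.205+.17*np.sin(np.radians(al))+.011
for i in range(1,len(al)):print(al[i],round((X[i]-X[i-1])*1000,1),round((Z[i-1]-Z[i])*1000,1),X[i].round(4),Z[i].round(4))
```

```text
25 -4.4 8.7 -0.0956 0.2878
22 -3.5 8.2 -0.0991 0.2797
19 -3.1 8.3 -0.1022 0.2713
16 -2.7 8.5 -0.1049 0.2629
13 -2.2 8.6 -0.1071 0.2542
10 -1.8 8.7 -0.1089 0.2455
7 -1.3 8.8 -0.1102 0.2367
4 -0.9 8.9 -0.1111 0.2279
1 -0.4 8.9 -0.1115 0.219
-2 0.1 8.9 -0.1114 0.2101
-5 0.5 8.9 -0.1109 0.2012
-8 1.0 8.8 -0.1098 0.1923
-11 1.5 8.8 -0.1084 0.1836
-14 1.9 8.7 -0.1065 0.1749
-17 2.4 8.6 -0.1041 0.1663
-20 2.8 8.4 -0.1012 0.1579
-22 2.1 5.5 -0.0991 0.1523
-24 2.3 5.5 -0.0968 0.1469
-25 1.2 2.7 -0.0956 0.1442
```

{"fn": "step_arm", "kwargs": {
  "plan": [
    {"dp": [-4.2, 8.7, 0], "turn": [0, 0, 0]},
    {"dp": [-3.5, 8.2, 0], "turn": [0, 0, 0]},
    {"dp": [-3.1, 8.3, 0], "turn": [0, 0, 0]},
    {"dp": [-2.7, 8.5, 0], "turn": [0, 0, 0]},
    {"dp": [-2.2, 8.6, 0], "turn": [0, 0, 0]},
    {"dp": [-1.8, 8.7, 0], "turn": [0, 0, 0]},
    {"dp": [-1.3, 8.8, 0], "turn": [0, 0, 0]},
    {"dp": [-0.9, 8.9, 0], "turn": [0, 0, 0]},
    {"dp": [-0.4, 8.9, 0], "turn": [0, 0, 0]}
  ]
}}

```text
t: 52.4
position: [0.3874, -0.2723, 0.2191]
orientation: [[0.986, -0.0, 0.164], [-0.164, 0.0, 0.986], [-0.0, -1.0, 0.0]]
contact_force: [-4.7, 1.4, 5.2]
grip_width: 0.006
```

```bash
python3 st.py; python3 w.py w22
```

```text
52.4 [-0.111  -0.1812] [ 0.3874 -0.2723  0.2191] F [-4.7  1.4  5.2] T [ 0.19  1.1  -0.03] g 0.6 q [-19.7   4.6  50.6 118.2  -4.1  59.   23.5] psi -9.5
```

View pics/w22.png

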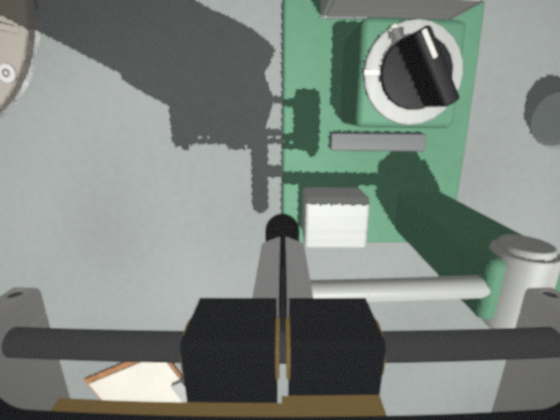

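{"fn": "step_arm", "kwargs": {
  "plan": [
    {"dp": [-0.2, 8.9, 0], "turn": [0, 0, 0]},
    {"dp": [0.5, 8.9, 0], "turn": [0, 0, 0]},
    {"dp": [1, 8.8, 0], "turn": [0, 0, 0]},
    {"dp": [1.5, 8.8, 0], "turn": [0, 0, 0]},
    {"dp": [1.9, 8.7, 0], "turn": [0, 0, 0]},
    {"dp": [2.4, 8.6, 0], "turn": [0, 0, 0]},
    {"dp": [2.8, 8.4, 0], "turn": [0, 0, 0]},
    {"dp": [2.1, 5, 0], "turn": [0, 0, 0]},
    {"dp": [0, 0, 0], "turn": [0, 0, 0]}
  ]
}}

```text
t: 53.58
position: [0.3993, -0.2743, 0.153]
orientation: [[0.986, -0.001, 0.164], [-0.164, -0.0, 0.986], [-0.001, -1.0, -0.0]]
contact_force: [-4.2, 0.6, 4.3]
grip_width: 0.005
```

```bash
python3 st.py
```

```text
53.575 [-0.099  -0.1812] [ 0.3993 -0.2743  0.153 ] F [-4.2  0.6  4.3] T [0.38 1.06 0.02] g 0.5 q [-15.2  13.2  48.7 121.1 -12.7  50.9  31.4] psi -9.5
```

{"fn": "step_arm", "kwargs": {
  "plan": [
    {"dp": [1.5, 4, 0], "turn": [0, 0, 0]},
    {"dp": [1, 2.5, 0], "turn": [0, 0, 0]},
    {"dp": [0, 0, 0], "turn": [0, 0, 0]}
  ]
}}

```text
t: 53.95
position: [0.4018, -0.2748, 0.1467]
orientation: [[0.986, -0.001, 0.164], [-0.164, -0.0, 0.986], [-0.0, -1.0, -0.0]]
contact_force: [-4.3, 1.3, 6.3]
grip_width: 0.004
```

{"fn": "step_arm", "kwargs": {
  "plan": [
    {"dp": [0.5, 1.5, 0], "turn": [0, 0, 0]},
    {"dp": [0, 0, 0], "turn": [0, 0, 0]}
  ]
}}

```text
t: 54.2
position: [0.4023, -0.2749, 0.1453]
orientation: [[0.986, -0.0, 0.164], [-0.164, -0.0, 0.986], [-0.0, -1.0, -0.0]]
contact_force: [-4.4, 0.4, 6.7]
grip_width: 0.005
```

```bash
python3 st.py; python3 w.py w23
```

```text
54.2 [-0.0959 -0.1813] [ 0.4023 -0.2749  0.1453] F [-4.4  0.4  6.7] T [0.2  1.13 0.05] g 0.5 q [-14.5  14.3  48.2 121.2 -13.9  50.   32.4] psi -9.5
```

View pics/w23.png

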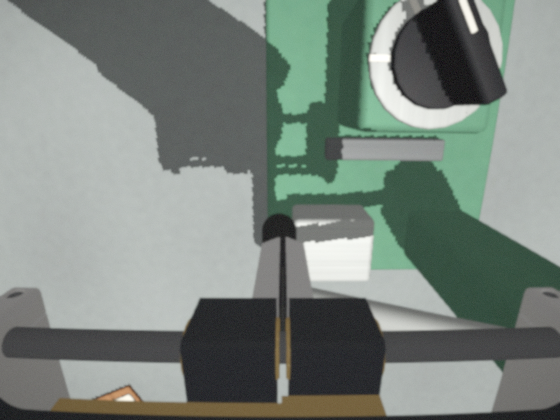

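{"fn": "step_arm", "kwargs": {
  "plan": [
    {"dp": [0.5, 1.5, 0], "turn": [0, 0, 0]},
    {"dp": [0, 0, 0], "turn": [0, 0, 0]}
  ]
}}

```text
t: 54.5
position: [0.4028, -0.2749, 0.1438]
orientation: [[0.986, -0.0, 0.164], [-0.164, -0.0, 0.986], [-0.0, -1.0, -0.0]]
contact_force: [-4.2, 1.8, 6.6]
grip_width: 0.002
```

{"fn": "step_arm", "kwargs": {
  "plan": [
    {"dp": [0.3, 1.2, 0], "turn": [0, 0, 0]},
    {"dp": [0, 0, 0], "turn": [0, 0, 0]}
  ]
}}

```text
t: 54.75
position: [0.4033, -0.275, 0.1427]
orientation: [[0.986, 0.0, 0.164], [-0.164, -0.0, 0.986], [0.0, -1.0, -0.0]]
contact_force: [-4.0, -0.4, 7.5]
grip_width: 0.006
```

{"fn": "step_arm", "kwargs": {
  "plan": [
    {"dp": [0.3, 1, 0], "turn": [0, 0, 0]},
    {"dp": [0, 0, 0], "turn": [0, 0, 0]}
  ]
}}

```text
t: 55.0
position: [0.4036, -0.2751, 0.1417]
orientation: [[0.986, 0.0, 0.164], [-0.164, -0.0, 0.986], [0.0, -1.0, -0.0]]
contact_force: [-3.7, 1.4, 7.4]
grip_width: 0.004
```

{"fn": "step_arm", "kwargs": {
  "plan": [
    {"dp": [0.3, 1, 0], "turn": [0, 0, 0]},
    {"dp": [0, 0, 0], "turn": [0, 0, 0]}
  ]
}}

```text
t: 55.25
position: [0.404, -0.2751, 0.1408]
orientation: [[0.986, 0.0, 0.164], [-0.164, -0.0, 0.986], [0.0, -1.0, -0.0]]
contact_force: [-3.4, 0.9, 6.3]
grip_width: 0.002
```

{"fn": "step_arm", "kwargs": {
  "plan": [
    {"dp": [0.3, 1, 0], "turn": [0, 0, 0]},
    {"dp": [0, 0, 0], "turn": [0, 0, 0]}
  ]
}}

```text
t: 55.5
position: [0.4043, -0.2752, 0.1398]
orientation: [[0.986, 0.0, 0.164], [-0.164, -0.0, 0.986], [0.0, -1.0, -0.0]]
contact_force: [-3.2, 0.4, 7.3]
grip_width: 0.004
```

{"fn": "step_arm", "kwargs": {
  "plan": [
    {"dp": [0.3, 1, 0], "turn": [0, 0, 0]},
    {"dp": [0, 0, 0], "turn": [0, 0, 0]}
  ]
}}

```text
t: 55.75
position: [0.4047, -0.2753, 0.1389]
orientation: [[0.986, 0.0, 0.164], [-0.164, -0.0, 0.986], [0.0, -1.0, -0.0]]
contact_force: [-3.3, 1.8, 8.7]
grip_width: 0.003
```

```bash
python3 st.py
cat > slope.py <<'E'
from h import *
for n in('scene','top'):
  p,d=ctrl.capture(n)
  if n=='scene': cv2.imwrite('pics/s9.png',p[60:270,60:360,::-1].repeat(2,0).repeat(2,1))
  W=cloud(n,d).reshape(-1,3);P=np.c_[topress(W),W[:,2]];P=P[np.isfinite(P[:,0])]
  a=P[(P[:,1]<-0.2)&(P[:,1]>-.228)&(P[:,0]>-.06)&(P[:,0]<.02)&(P[:,2]>.12)&(P[:,2]<.2)]
  m=[]
  for x in np.arange(-.06,.02,.01):
    b=a[(a[:,0]>x)&(a[:,0]<x+.01)]
    if len(b)>2: m.append((x+.005,np.median(b[:,2])))
  m=np.array(m);print(n,m.round(4).tolist(),np.degrees(np.arctan(np.polyfit(m[:,0],m[:,1],1)[0])) if len(m)>2 else 0)
E
python3 slope.py
```

```text
55.75 [-0.0935 -0.1813] [ 0.4047 -0.2753  0.1389] F [-3.3  1.8  8.7] T [ 0.21  0.81 -0.05] g 0.2 q [-13.9  15.2  47.7 121.3 -14.8  49.3  33.1] psi -9.4
scene [[-0.055, 0.1541], [-0.045, 0.1576], [-0.035, 0.1619], [-0.025, 0.1667], [-0.015, 0.1724], [-0.005, 0.1771], [0.005, 0.1812], [0.015, 0.1883]] 25.89424914168233
top [[-0.055, 0.1501], [-0.045, 0.1566], [-0.035, 0.1617], [0.005, 0.1817], [0.015, 0.1863]] 26.99325376474907
```

View pics/s9.png

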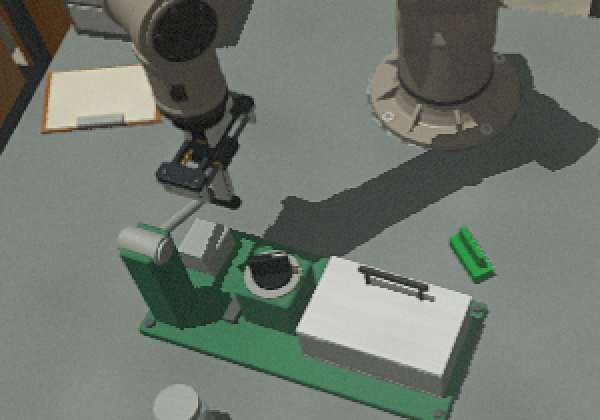

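{"fn": "step_arm", "kwargs": {
  "plan": [
    {"dp": [0.3, 1, 0], "turn": [0, 0, 0]},
    {"dp": [0, 0, 0], "turn": [0, 0, 0]}
  ]
}}

```text
t: 56.1
position: [0.4049, -0.2753, 0.1382]
orientation: [[0.986, 0.0, 0.164], [-0.164, 0.0, 0.986], [0.0, -1.0, 0.0]]
contact_force: [-5.8, 2.8, 17.6]
grip_width: 0.007
```

{"fn": "step_arm", "kwargs": {
  "plan": [
    {"dp": [0.3, 1, 0], "turn": [0, 0, 0]},
    {"dp": [0, 0, 0], "turn": [0, 0, 0]}
  ]
}}

```text
t: 56.35
position: [0.4052, -0.2754, 0.1375]
orientation: [[0.986, 0.001, 0.164], [-0.164, 0.0, 0.986], [0.001, -1.0, 0.0]]
contact_force: [-8.6, 4.2, 28.0]
grip_width: 0.005
```

{"fn": "step_arm", "kwargs": {
  "plan": [
    {"dp": [-2.6, -5.6, 0], "turn": [0, 0, 0]},
    {"dp": [-2.6, -5.5, 0], "turn": [0, 0, 0]},
    {"dp": [-2.4, -5.6, 0], "turn": [0, 0, 0]},
    {"dp": [-2.2, -5.6, 0], "turn": [0, 0, 0]},
    {"dp": [-2, -5.7, 0], "turn": [0, 0, 0]},
    {"dp": [-1.8, -5.8, 0], "turn": [0, 0, 0]},
    {"dp": [-1.6, -5.8, 0], "turn": [0, 0, 0]},
    {"dp": [-1.3, -5.8, 0], "turn": [0, 0, 0]},
    {"dp": [-1, -5.9, 0], "turn": [0, 0, 0]}
  ]
}}

```text
t: 57.48
position: [0.3893, -0.2729, 0.1889]
orientation: [[0.986, 0.003, 0.164], [-0.164, -0.001, 0.986], [0.003, -1.0, -0.001]]
contact_force: [3.8, -1.0, 5.8]
grip_width: 0.006
```

```bash
python3 st.py
```

```text
57.475 [-0.109  -0.1814] [ 0.3893 -0.2729  0.1889] F [ 3.8 -1.   5.8] T [-0.29 -0.85  0.  ] g 0.6 q [-18.4   7.9  50.6 120.2  -7.5  54.9  26.9] psi -9.4
```

{"fn": "step_arm", "kwargs": {
  "plan": [
    {"dp": [-0.8, -5.9, 0], "turn": [0, 0, 0]},
    {"dp": [-0.6, -5.9, 0], "turn": [0, 0, 0]},
    {"dp": [-0.4, -5.9, 0], "turn": [0, 0, 0]},
    {"dp": [-0.2, -5.9, 0], "turn": [0, 0, 0]},
    {"dp": [0, -5.9, 0], "turn": [0, 0, 0]},
    {"dp": [0.2, -5.9, 0], "turn": [0, 0, 0]},
    {"dp": [0.4, -5.9, 0], "turn": [0, 0, 0]},
    {"dp": [0.7, -5.9, 0], "turn": [0, 0, 0]},
    {"dp": [0.9, -5.9, 0], "turn": [0, 0, 0]},
    {"dp": [1, -5.8, 0], "turn": [0, 0, 0]}
  ]
}}

```text
t: 58.72
position: [0.3888, -0.2725, 0.247]
orientation: [[0.986, -0.0, 0.164], [-0.164, 0.0, 0.986], [-0.0, -1.0, 0.0]]
contact_force: [1.6, -0.5, 3.3]
grip_width: 0.003
```

```bash
python3 st.py
```

```text
58.725 [-0.1096 -0.1811] [ 0.3888 -0.2725  0.247 ] F [ 1.6 -0.5  3.3] T [-0.14 -0.38 -0.  ] g 0.3 q [-21.1   2.1  50.7 116.   -1.8  62.7  21. ] psi -9.5
```

{"fn": "step_arm", "kwargs": {
  "plan": [
    {"dp": [1.5, -5.8, 0], "turn": [0, 0, 0]},
    {"dp": [1.6, -5.8, 0], "turn": [0, 0, 0]},
    {"dp": [1.7, -5.7, 0], "turn": [0, 0, 0]},
    {"dp": [1.9, -5.7, 0], "turn": [0, 0, 0]},
    {"dp": [2.1, -5.6, 0], "turn": [0, 0, 0]},
    {"dp": [2.3, -5.5, 0], "turn": [0, 0, 0]},
    {"dp": [2.5, -5.4, 0], "turn": [0, 0, 0]},
    {"dp": [2.6, -5.2, 0], "turn": [0, 0, 0]},
    {"dp": [2, -4, 0], "turn": [0, 0, 0]}
  ]
}}

```text
t: 59.85
position: [0.407, -0.2755, 0.2957]
orientation: [[0.986, -0.0, 0.164], [-0.164, -0.0, 0.986], [-0.0, -1.0, -0.0]]
contact_force: [0.2, -1.1, 0.4]
grip_width: 0.003
```

```bash
python3 st.py
```

```text
59.85 [-0.0912 -0.1811] [ 0.407  -0.2755  0.2957] F [ 0.2 -1.1  0.4] T [-0.1  -0.13 -0.01] g 0.2 q [-21.8   1.2  50.3 110.4  -1.   68.9  19.4] psi -9.5
```

```bash
python3 w.py w24
python3 - <<'E'
from h import *
np.set_printoptions(precision=4,suppress=True)
def an(n,p,W):
  P=np.dstack([topress(W),W[...,2]])
  m=(p.max(2)<90)&(P[...,1]<-.2)&(P[...,1]>-.29)&(P[...,0]<-.03)&(P[...,0]>-.13)&(P[...,2]>.2)&(P[...,2]<.33)
  b=P[m];print(n,len(b), np.median(b,0) if len(b) else 0,np.percentile(b,1,0) if len(b) else 0,np.percentile(b,99,0) if len(b) else 0)
for n in('scene','top'):
  p,d=ctrl.capture(n);an(n,p,cloud(n,d))
z=np.load('wl.npz');an('wrist',z['p'],cloud('wrist',z['d'],z['T']))
E
python3 st.py
```

```text
scene 115 [-0.0794 -0.2242  0.291 ] [-0.0934 -0.2662  0.255 ] [-0.038  -0.2002  0.298 ]
top 10 [-0.0483 -0.207   0.2633] [-0.0646 -0.2091  0.2584] [-0.0393 -0.205   0.2719]
wrist 26 [-0.0921 -0.2343  0.2962] [-0.0924 -0.2392  0.2954] [-0.0918 -0.2293  0.2969]
60.0 [-0.0913 -0.1811] [ 0.4068 -0.2755  0.2954] F [0.4 1.  1.7] T [-0.06 -0.03  0.05] g 0.5 q [-21.8   1.2  50.3 110.4  -1.   68.9  19.4] psi -9.5
```

View pics/w24.png

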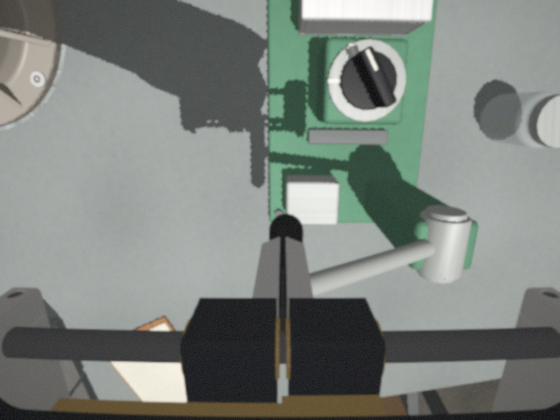

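{"fn": "step_arm", "kwargs": {
  "plan": [
    {"dp": [1.4, -2.6, 0], "turn": [0, 0, 0]},
    {"dp": [1.4, -2.6, 0], "turn": [0, 0, 0]},
    {"dp": [1.4, -2.6, 0], "turn": [0, 0, 0]},
    {"dp": [1.5, -2.5, 0], "turn": [0, 0, 0]},
    {"dp": [1.5, -2.4, 0], "turn": [0, 0, 0]},
    {"dp": [1.5, -2.4, 0], "turn": [0, 0, 0]},
    {"dp": [1.2, -2, 0], "turn": [0, 0, 0]},
    {"dp": [0, -1.5, 0], "turn": [0, 0, 0]},
    {"dp": [0, -1.5, 0], "turn": [0, 0, 0]},
    {"dp": [0, 0, 0], "turn": [0, 0, 0]}
  ]
}}

```text
t: 61.25
position: [0.4166, -0.2772, 0.3156]
orientation: [[0.986, 0.0, 0.164], [-0.164, 0.0, 0.986], [0.0, -1.0, 0.0]]
contact_force: [-0.6, 0.4, -0.3]
grip_width: 0.003
```

```bash
python3 st.py
```

```text
61.25 [-0.0815 -0.1812] [ 0.4166 -0.2772  0.3156] F [-0.6  0.4 -0.3] T [-0.09  0.02  0.04] g 0.3 q [-22.    1.5  50.3 107.7  -1.2  71.3  19.3] psi -9.5
```

{"fn": "step_arm", "kwargs": {
  "plan": [
    {"dp": [0, -5, 0], "turn": [0, 0, 0]},
    {"dp": [0, -30, 0], "turn": [0, 0, 0]},
    {"dp": [-10, -50, 0], "turn": [0, 0, 0]},
    {"dp": [-20, -50, 0], "turn": [0, 0, 0]},
    {"dp": [0, 0, 0], "turn": [0, 0, 0]},
    {"dp": [0, 0, 0], "turn": [0, 0, 0]}
  ]
}}

```text
t: 62.0
position: [0.387, -0.2721, 0.4503]
orientation: [[0.986, 0.0, 0.164], [-0.164, 0.0, 0.986], [0.0, -1.0, 0.0]]
contact_force: [-0.5, 0.6, 0.1]
grip_width: 0.008
```

```bash
python3 st.py; python3 w.py w25; python3 knob.py
python3 - <<'E'
from h import *
np.set_printoptions(precision=4,suppress=True)
for n in('scene','top'):
  p,d=ctrl.capture(n);W=cloud(n,d);P=np.dstack([topress(W),W[...,2]]);cv2.imwrite(f'pics/{n}_end.png',p[:,:,::-1])
  m=(p.max(2)<90)&(P[...,1]<-.15)&(P[...,1]>-.29)&(P[...,0]<-.05)&(P[...,0]>-.13)&(P[...,2]>.2)&(P[...,2]<.33)
  b=P[m];print(n,'lever',len(b),np.median(b,0) if len(b) else 0,np.percentile(b,[1,99],0) if len(b) else 0)
  a=P[(P[...,0]>-.06)&(P[...,0]<.05)&(P[...,1]>0)&(P[...,1]<.22)];print('lid',np.percentile(a[:,2],[5,50,95]))
E
```

```text
62.0 [-0.1115 -0.181 ] [ 0.387  -0.2721  0.4503] F [-0.5  0.6  0.1] T [-0.04  0.08 -0.08] g 0.7 q [-24.4  -8.   46.4  97.1   5.8  88.4  12.1] psi -9.4
wrist knob 473 [-0.0036 -0.0675  0.1598] ang 119.8317060205218 [[-23.0, -46.0], [5.0, -96.0], [18.0, -89.0], [-10.0, -39.0]]
wrist lever 42256 [-0.1121 -0.1582  0.5663] [-0.1869 -0.2714  0.2701] [-0.0271 -0.15    0.5853]
top knob 98 [ 0.0004 -0.0654  0.1587] ang 119.71427838501816 [[-20.0, -44.0], [9.0, -94.0], [21.0, -87.0], [-8.0, -37.0]]
top lever 6156 [-0.1378 -0.168   0.8559] [-0.2363 -0.2635  0.2702] [-0.0218 -0.15    0.8723]
scene knob 113 [ 0.0023 -0.0678  0.1587] ang 117.71446462385826 [[-21.0, -47.0], [4.0, -99.0], [21.0, -91.0], [-4.0, -39.0]]
scene lever 3115 [-0.0851 -0.1734  0.5853] [-0.2009 -0.2716  0.2704] [-0.0204 -0.15    0.6816]
scene lever 277 [-0.0743 -0.2101  0.3062] [[-0.0869 -0.2646  0.2833]
 [-0.0572 -0.1622  0.3122]]
lid [0.0957 0.0996 0.1333]
top lever 292 [-0.08   -0.2063  0.3061] [[-0.0901 -0.2621  0.298 ]
 [-0.0699 -0.1608  0.3115]]
lid [0.0935 0.098  0.1325]
```

View pics/scene_end.png

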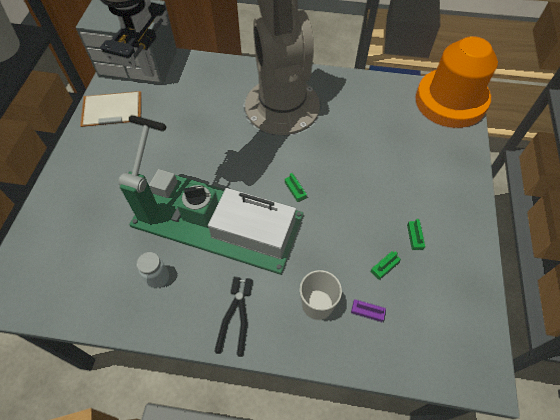

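```bash
python3 -c "
from station import ctrl
print(ctrl.hand_in())"
```

```text
the job is handed in; nothing more can be done
None
```

I loaded all three white carriers that were on the bench, shut the lid, set the knob and worked the lever twice, then handed the job in at about 62 s. No verdict was reported.

**Carriers:** each sits in its own bay with its spine up. The spine tops measured about 0.081 m, which is right for lying flat on the hopper floor. One bay stays empty because there were only three.

**Lid:** shut flat, with its top face at 0.098–0.099 m across the whole plate.

**Knob:** turned clockwise past the detent. The wrist and top cameras put it at about 60° (1.05 rad). The scene camera read about 62°.

**Lever:** I pulled it down to the stop both times, where the force rose to about 28 N, and eased it back up to rest each time. It ended at its starting position, and the arm is clear of everything.

**Bystanders:** the jar, bucket, applicator and look-alikes still look in place in the last picture. I did not measure them.

**What went less well:**
- **Lid:** pressing it shut briefly reached about 49 N at the fingertips. That is above the 40 N limit, which I took to apply only to the arm and the gripper's body.
- **First lever return:** the handle crept in the grip and the wrist force peaked at about 102 N, under the 120 N limit. I relieved it straight away, and for the second stroke I pushed from above with closed fingers, which stayed below 30 N.

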